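Load and lock the spindle cradle

TASK

Get the spindle cradle ready for the drill press: loosen its black wing knob, slide the aluminium end stop all the way back, and lay every turned spindle that lies on the bench into a V-groove of its own, its round ends in the notches and its square middle between the two rails, letting each one settle in the groove before you let go (no dropping). Then slide the stop up until it has pushed all the spindles home against the wooden fence, and turn the knob firmly tight again. Leave the tape measure and the square wood block where they are.

Things in the scene. Friction and masses are not known exactly. Their poses are not given: they have to be found in the camera images.
- cradle: wooden spindle cradle fixed on the bench: plywood base 12 mm thick with two notched cross rails (see groove points) between a wooden fence and the sliding stop. Origin at bench level under the middle of the grooved part; z up, x along the grooves towards the fence (away from the robot), y across them. The fence's inner face is at x = +60 mm, its top 60 mm high
- groove_1 (a point): centre of a spindle properly seated in the groove at cradle y = -72 mm, half-way along, 44 mm above the bench; axes as the cradle's. The groove is a 90-degree V notch, 15 mm deep and 30 mm wide, in each of two rails 14 mm thick whose middles lie 38 mm before and behind this point (tops 41 mm above the bench); the 62 mm between the rails are open for fingers down to 12 mm
- groove_2 (a point): centre of a spindle properly seated in the groove at cradle y = -24 mm, half-way along, 44 mm above the bench; axes as the cradle's. The groove is a 90-degree V notch, 15 mm deep and 30 mm wide, in each of two rails 14 mm thick whose middles lie 38 mm before and behind this point (tops 41 mm above the bench); the 62 mm between the rails are open for fingers down to 12 mm
- groove_3 (a point): centre of a spindle properly seated in the groove at cradle y = 24 mm, half-way along, 44 mm above the bench; axes as the cradle's. The groove is a 90-degree V notch, 15 mm deep and 30 mm wide, in each of two rails 14 mm thick whose middles lie 38 mm before and behind this point (tops 41 mm above the bench); the 62 mm between the rails are open for fingers down to 12 mm
- groove_4 (a point): centre of a spindle properly seated in the groove at cradle y = 72 mm, half-way along, 44 mm above the bench; axes as the cradle's. The groove is a 90-degree V notch, 15 mm deep and 30 mm wide, in each of two rails 14 mm thick whose middles lie 38 mm before and behind this point (tops 41 mm above the bench); the 62 mm between the rails are open for fingers down to 12 mm
- spindle_a_center (a point): centre of a turned wooden spindle, 120 mm long, 60 g: round ends 26 mm in diameter, and a square middle 28 x 28 mm, 36 mm long, that stops it from rolling; grip it by the middle. x along its axis (either way round; any side may be up). It starts lying on the bench, centre 14 mm up. Three or four of the four spindles are there; an absent one gives None
- spindle_b_center (a point): centre of a turned wooden spindle, 120 mm long, 60 g: round ends 26 mm in diameter, and a square middle 28 x 28 mm, 36 mm long, that stops it from rolling; grip it by the middle. x along its axis (either way round; any side may be up). It starts lying on the bench, centre 14 mm up. Three or four of the four spindles are there; an absent one gives None
- spindle_c_center (a point): centre of a turned wooden spindle, 120 mm long, 60 g: round ends 26 mm in diameter, and a square middle 28 x 28 mm, 36 mm long, that stops it from rolling; grip it by the middle. x along its axis (either way round; any side may be up). It starts lying on the bench, centre 14 mm up. Three or four of the four spindles are there; an absent one gives None
- spindle_d_center (a point): centre of a turned wooden spindle, 120 mm long, 60 g: round ends 26 mm in diameter, and a square middle 28 x 28 mm, 36 mm long, that stops it from rolling; grip it by the middle. x along its axis (either way round; any side may be up). It starts lying on the bench, centre 14 mm up. Three or four of the four spindles are there; an absent one gives None
- stop (a joint): how far the aluminium end stop is slid back from the fence along the cradle's -x, m: 0 fully forward, 0.040 fully back; it meets spindles that are home against the fence at 0.002. With the knob loose it takes about 2 N to slide, and 1 N more for each spindle pushed; locked, it holds 15 N or more
- stop_face (a point): middle of the stop bar's inner face (which meets the spindle ends), 44 mm above the bench; the bar is 14 mm thick, 238 mm long across the grooves, 30 to 58 mm above the bench. An arm (34 mm wide, top 40 mm above the bench) along the cradle's right side carries the knob. Stop, arm and knob slide as one piece, so the stop can be moved by the knob
- knob (a joint): angle of the clamp knob, rad: 0 fully loose, 1.5 fully tight (end stops), growing clockwise seen from above. It grips the stop from about 0.9 on and frees it below about 0.85; takes about 0.3 N m, stays where it is left; firmly tight is above 1.2
- knob_grip (a point): black wing knob, on its axis, 68 mm above the bench (12 mm below its top), at cradle y = -132 mm: a bar 52 mm long (this point's x), 14 mm thick (its y; grip across this), 34 mm high, underside 46 mm above the bench, on a 24 mm round hub 6 mm tall. At knob angle 0 the bar lies along the cradle's x, at 1.5 nearly across it. It moves with the stop
- tape_measure: a yellow tape measure, 41 x 93 x 64 mm, standing beyond the work on the left; origin under its centre; leave it alone
- offcut: a square-cut block of wood, 40 x 85 x 38 mm, lying beyond the work on the left; origin under its centre; leave it alone

How it is judged:
By the outcome, as a careful person would: the job done as asked, in the order asked, and still so for the second after the job is handed in, with the robot touching nothing.
Of spindle_b, spindle_c, spindle_d only 2 to 3 are there at a start; the rules pass over those that are not, and their reading is None.
At some moment in a run one of spindle_a may be knocked a few centimetres aside while the robot is not near it.
It also fails if it takes over 210 s, if anything falls off the work surface, if the arm or the gripper's body presses on something with over 40 N, if the wrist force passes 120 N, or if a joint passes its speed limit or range.

ROBOT

A 6-joint arm with a two-finger parallel gripper is mounted at the origin on a cart in front of the work surface, level with it; the furniture and walls round the work are solid. World frame = base frame: x ahead of the robot, y to its left, z up, the work surface at z = 0. Lengths are in m, angles in rad, forces in N, time in s.
With the tool pointing down it reaches from about 0.35 to 0.975 m from the base axis. Payload 17.4 kg.
Tool frame: the origin (TCP) lies on the centre line of the jaws, within the pads' length; the fingertips stand 8 mm ahead of it and the grasp point (between the pads) lies 11 mm behind it; z points along the fingers, y is the line along which they close (so a half turn about z gives the same grasp; the last joint's range is limited). The gripper opens to 85 mm and grips with 20 to 120 N. Pads are 22 mm wide; open, the fingers measure 114 mm over their backs; the gripper's body (76 mm by 85 mm) begins 54 mm behind the grasp point. The pads swing forward as they close: fully open they stand 13 mm farther back than shut.
Start: joints at [-1.285, 0.116, 1.442, -0, 1.584, -0.038], TCP at [0.215, -0.64, 0.239] pointing down, gripper open.
Joint ranges: [-2.83, 2.83], [-0.83, 2.19], [0.07, 2.5], [-1.14, 4.28], [0.01, 3], [-2.97, 2.97]. Speed limits (rad/s): [1.89, 1.89, 2.22, 3.14, 3.14, 3.14].

INTERFACE

Orientations are given as [roll, pitch, yaw] about the fixed x, y, z axes, in that order (R = Rz(yaw) Ry(pitch) Rx(roll)).
In Python, from bench import arm gives the robot as it stands.
- The arm moves only by the tool play_rows, never from a script. Its argument "deltas" is a list of rows, each an object of numbers: "x", "y", "z": the shift along the world's x, y, z in m; "rx", "ry", "rz": the turn, a rotation vector about the world's x, y, z in degrees; "claw": the opening, from -1 (shut) to 1 (fully open). A call has 1 to 5 rows; each row is the pose to reach, as a shift and turn from the pose commanded when the call began; what a row does not reach only later rows make up. A row lasts 1/8 s, in which the tool goes at most 62.5 mm and 10.7 degrees, less where a joint would pass 70% of its speed; a pose out of reach is approached as far as the arm can. A call with a gripper value outside its range is refused whole. The fingers move at their own pace and stop on an object; "force" is the grip in N (left out, the last holds). Time passes only in rows, so rows that repeat a pose let the fingers close. It gives the time, the measured TCP pose, the force, the opening and the grip force at its end, in the units of the state.
- arm.get_obs(): the state, without advancing time (a new reading comes with each control period).
- arm.camera(name): name is "side" or "top"; returns a dict with "frame" (384x512x3 uint8, blue, green, red), "range_z" (384x512 float32, m along the optical axis (not along the pixel's ray), 0 where there is no reading), "fx", "fy", "cx", "cy" (pixels), "R" (3x3) and "t" (3): a world point X has camera coordinates R X + t. Camera axes: x right, y down, z forward; pixel columns grow to the right and rows downward; lengths in m; the calibration is good to about 2 mm. A picture is of the moment at which its call begins.
- arm.job_done(): hands the job in; it is judged then, once.
The state is a dict: "t": time; "joint_pos": joint angles; "joint_velocities": joint speeds; "joint_torque": joint torques, N m; "tool_pos": TCP position; "ee_rot": TCP orientation; "ft_force": force on the tool from outside, world axes, zero at the start; "moment": the same for the moment, N m; "grip_width": finger opening in m; "grasp_force": force on a finger pad.
Only numpy, scipy, OpenCV 4.12 (cv2) and the standard library are available. Lean on these libraries where they do the work, as an engineer would, in place of code of your own. Each camera call takes 0.05 s, during which the arm holds its last target. There are 200 camera calls.

## Working session

There is one attempt and no reset: what is moved stays moved. The work goes in short steps, Python scripts to look and compute and a tool call to move; the robot and the scene stay as the last step left them, time stands still between calls to the robot, and variables do not carry over. Pictures are saved under pics/ and viewed, at most 14 in all, crops included, and the job is handed in when it is done.

Besides the shell and the picture viewer there is one more tool, called after "Request:" as name([rows], argument=value, ...), one row to a line, values as JSON. play_rows: Moves the arm, as the interface text tells. Its arguments: {"type":"object","properties":{"deltas":{"type":"array","items":{"type":"object","properties":{"x":{"type":"number"},"y":{"type":"number"},"z":{"type":"number"},"rx":{"type":"number"},"ry":{"type":"number"},"rz":{"type":"number"},"claw":{"type":"number"}}}},"force":{"type":"number"}},"required":["deltas"]}

```bash
mkdir -p pics; cat > h.py <<'E'
import numpy as np, cv2
from bench import arm
def snap(n,f):
    c=arm.camera(n); np.savez(f'pics/{f}.npz',**{k:np.array(v) for k,v in c.items()}); cv2.imwrite(f'pics/{f}.png',c['frame']); return c
def load(f): return dict(np.load(f'pics/{f}.npz'))
def cloud(c):
    v,u=np.mgrid[:384,:512]; z=c['range_z']
    P=np.stack([(u-c['cx'])/c['fx']*z,(v-c['cy'])/c['fy']*z,z],-1)
    W=(P-c['t'])@c['R']; W[z==0]=np.nan; return W
E
python3 - <<'E'
from h import *
a=snap('top','t0');b=snap('side','s0')
for c in(a,b): print(c['R'].round(3).tolist(),c['t'],c['fx'])
o=arm.get_obs();print({k:np.round(v,3) for k,v in o.items()})
E
ls
```

```text
[[0.021, -1.0, -0.016], [-0.993, -0.019, -0.117], [0.117, 0.018, -0.993]] [0.05714758 0.54035602 1.02273143] 347.89784822973303
[[-0.935, -0.355, 0.018], [-0.253, 0.629, -0.735], [0.25, -0.692, -0.678]] [0.51034248 0.12730303 1.18850777] 352.3810610906066
{'t': np.float64(0.1), 'joint_pos': array([-1.285,  0.116,  1.442,  0.   ,  1.584, -0.038]), 'joint_velocities': array([ 0.002, -0.   , -0.001,  0.001,  0.001, -0.001]), 'joint_torque': array([ 2.0000e-03, -7.3366e+01, -6.3379e+01,  0.0000e+00,  5.0000e-03,
       -0.0000e+00]), 'tool_pos': array([ 0.215, -0.64 ,  0.239]), 'ee_rot': array([-3.141, -0.   ,  0.324]), 'ft_force': array([ 0.638, -0.178, -0.112]), 'moment': array([ 0.013,  0.048, -0.005]), 'grasp_force': np.float64(0.0), 'grip_width': np.float64(0.085)}
h.py
pics
```

View pics/t0.png

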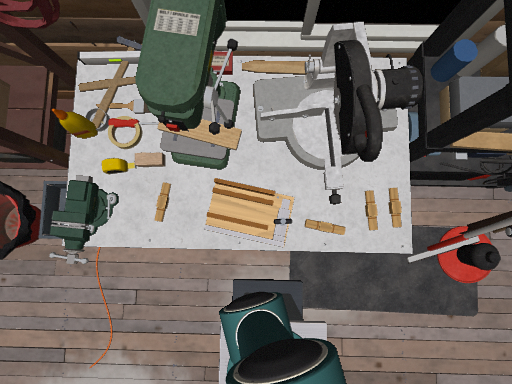

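View pics/s0.png

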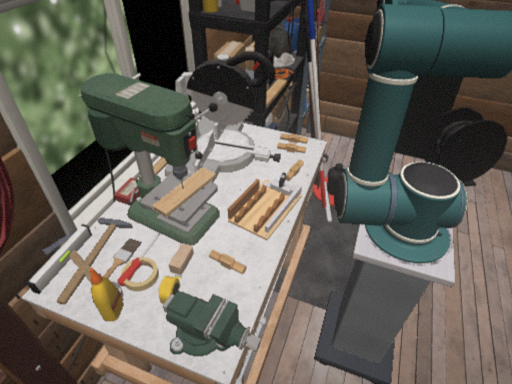

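The top view shows four spindles, at about (162,202), (325,227), (371,210) and (395,208). The cradle is near (250,208) with its knob at about (283,221). Next I'll enlarge and measure.

```bash
cat >> h.py <<'E'
def blobs(c,zlo=.006,zhi=.04,amin=60,amax=1200):
    W=cloud(c); m=((W[...,2]>zlo)&(W[...,2]<zhi)).astype(np.uint8)
    n,l,s,ce=cv2.connectedComponentsWithStats(m)
    for i in range(1,n):
        if amin<s[i,4]<amax and ce[i][1]>140:
            P=W[l==i]; top=P[P[:,2]>.015]
            if len(top)<30: continue
            r=cv2.minAreaRect((top[:,:2]*1000).astype(np.float32))
            print('px',ce[i].round(),'rect',np.round(r[0],1),np.round(r[1],1),round(r[2],1),'mean',(top.mean(0)*1000).round(1),'zmax',(np.percentile(P[:,2],97)*1000).round(1))
E
python3 - <<'E'
from h import *
a=load('t0');blobs(a)
W=cloud(a)
print('bench z',W[215:225,150:155,2].mean())
f=a['frame'][160:255,195:305]; cv2.imwrite('pics/c1.png',cv2.resize(f,None,fx=6,fy=6,interpolation=cv2.INTER_CUBIC)[:600,:800])
# cradle heights
m=(W[160:255,195:305]); cv2.imwrite('pics/h1.png',cv2.resize(np.clip(np.nan_to_num(m[...,2])*3000,0,255).astype(np.uint8),None,fx=6,fy=6,interpolation=cv2.INTER_NEAREST))
E
```

```text
px [283. 142.] rect [713.5   3.1] [347.2 100.4] 39.9 mean [694.1 -17.1  29. ] zmax 39.2
px [ 22. 144.] rect [667.4 808.5] [28.8 67.5] 31.6 mean [673.  799.2  26.7] zmax 38.3
px [201. 160.] rect [635.8 237. ] [ 57.5 179.3] 4.6 mean [631.7 235.2  26.6] zmax 34.2
px [149. 159.] rect [631.8 392.5] [40.2 84.8] 1.7 mean [630.1 390.5  34.8] zmax 39.2
px [121. 168.] rect [596.6 490.7] [28.5 70.1] 37.5 mean [601.1 482.3  28.5] zmax 38.4
px [331. 190.] rect [ 554.2 -173.7] [101.8  48.9] 16.6 mean [ 545.6 -166.    33.9] zmax 39.8
px [162. 202.] rect [501.1 347.5] [ 29.2 119.5] 78.8 mean [500.7 346.5  23.9] zmax 29.0
px [103. 209.] rect [461.4 533.4] [ 60.  124.1] 77.0 mean [473.3 527.3  29.1] zmax 39.0
px [395. 207.] rect [ 498.2 -363. ] [119.2  30.9] 7.0 mean [ 497.7 -361.8   23.6] zmax 28.8
px [371. 210.] rect [ 488.7 -290.8] [118.6  28.8] 5.5 mean [ 487.5 -290.    23.7] zmax 28.2
px [325. 227.] rect [ 434.7 -150. ] [119.2  27.4] 79.6 mean [ 434.9 -149.4   23.8] zmax 29.0
bench z -0.0017551924276914268
```

View pics/c1.png

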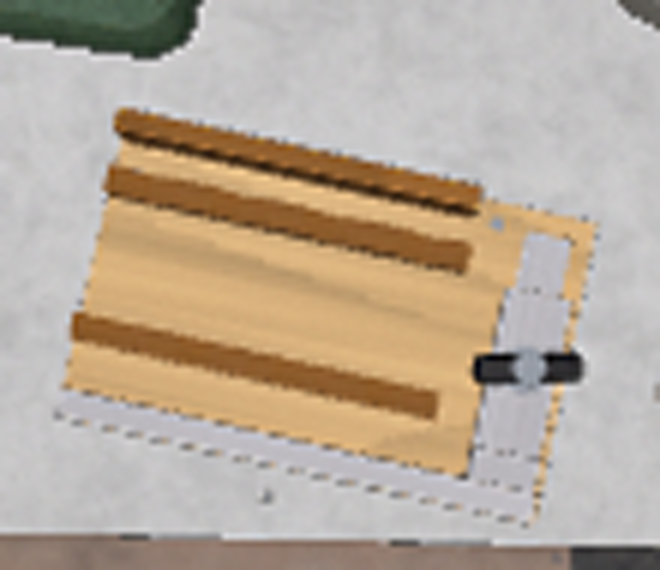

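View pics/h1.png

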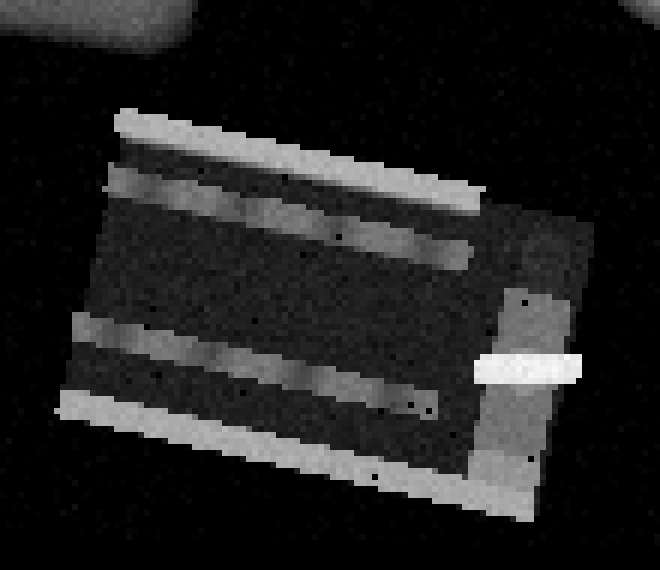

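The crop shows the cradle yawed about -11°. The fence is at the top, two notched rails sit in the middle, and the stop bar is at the bottom, already fairly far back. The knob's wing lies across the cradle at crop (528,368), so it is tight. Now I'll fit the pose.

```bash
cat >> h.py <<'E'
def comp(c,lo,hi,box=(160,255,195,305),amin=30):
    W=cloud(c)[box[0]:box[1],box[2]:box[3]]
    m=((W[...,2]>lo)&(W[...,2]<hi)).astype(np.uint8); n,l,s,ce=cv2.connectedComponentsWithStats(m)
    for i in range(1,n):
        if s[i,4]>amin:
            P=W[l==i]; r=cv2.minAreaRect((P[:,:2]*1000).astype(np.float32))
            print(lo,'n',s[i,4],np.round(r[0],1),np.round(r[1],1),round(r[2],1),'z',(np.median(P[:,2])*1000).round(1))
E
python3 - <<'E'
from h import *
a=load('t0')
comp(a,.05,.07);comp(a,.022,.046);comp(a,.07,.09);comp(a,.006,.09)
print()
c=load('s0');blobs(c,amin=30);comp(c,.05,.07,(170,245,220,310));comp(c,.07,.09,(170,245,220,310));comp(c,.022,.046,(170,245,220,310))
E
```

```text
0.05 n 264 [548.9  94.8] [184.6  12.7] 78.7 z 58.3
0.05 n 404 [407.8  92.4] [236.6  26.7] 80.1 z 56.2
0.022 n 147 [622.8 203.3] [18.4 92.2] 0.8 z 28.8
0.022 n 305 [521.5  99.6] [186.6  14.4] 78.6 z 34.9
0.022 n 115 [471.9 -22.6] [35.9 30.5] 89.4 z 38.1
0.022 n 292 [447.2 114.9] [186.3  14. ] 78.6 z 35.8
0.022 n 134 [421.6 -13.9] [34.5 43. ] 79.8 z 38.3
0.07 n 88 [447.1 -18.4] [11.6 49. ] 1.2 z 78.1
0.006 n 242 [620.7 202.4] [ 24.7 101.1] 2.9 z 25.2
0.006 n 4233 [472.2  79.3] [250.4 157.1] 78.7 z 12.7

px [291. 147.] rect [ 488.5 -290.4] [119.6  33.5] 5.5 mean [ 486.8 -286.9   24.4] zmax 31.6
px [243. 164.] rect [631.2 -90.4] [299.4  86.8] 48.2 mean [627.  -90.1  29.6] zmax 39.6
px [159. 165.] rect [943.   17.8] [34.4 91.2] 4.3 mean [945.4  18.9  16.2] zmax 17.1
px [294. 169.] rect [ 434.9 -151.9] [125.8  29.6] 80.3 mean [ 433.5 -144.4   25.6] zmax 31.7
px [ 39. 249.] rect [1030.  521.] [274.1  66. ] 89.4 mean [1047.3  516.4   26.5] zmax 38.6
px [228. 261.] rect [500.8 348.7] [ 27.3 120.9] 80.4 mean [498.2 351.9  25.6] zmax 31.1
px [177. 284.] rect [591.3 488.8] [ 3.1 49.4] 12.2 mean [591.3 488.8  29.4] zmax 39.6
px [163. 299.] rect [607.7 533.6] [23.5  4.3] 4.8 mean [608.6 533.5  29.6] zmax 38.5
px [192. 345.] rect [469.  607.8] [127.4  53.9] 3.2 mean [479.5 609.1  23.4] zmax 39.3
0.05 n 191 [548.7  95.4] [187.   15.2] 77.3 z 60.2
0.05 n 279 [404.5  92.2] [239.7  29.5] 82.5 z 58.4
0.07 n 47 [447.5 -17.4] [14.2 50.6] 2.3 z 80.2
0.022 n 47 [ 439.1 -118.2] [57.  22.1] 77.5 z 26.0
0.022 n 428 [437.8  79.2] [ 84.8 253.6] 4.4 z 37.6
0.022 n 413 [529.7  96.8] [190.7  38.9] 76.2 z 34.4
0.022 n 93 [397.6  94.9] [236.6  13.5] 75.8 z 39.9
```

Cradle yaw is -11.4° with its origin at about (484.5, 107.9) mm. The rails measure 75.9 mm apart against a nominal 76. The knob is at (447,-18) with its bar along world y (about 1.34 rad, tight). Now I'll move above the knob.

Request:
play_rows([
  {"x":0.02,"y":0.052,"rz":8,"claw":-0.06},
  {"x":0.04,"y":0.104,"rz":16,"claw":-0.06},
  {"x":0.06,"y":0.156,"rz":24,"claw":-0.06},
  {"x":0.08,"y":0.208,"rz":32,"claw":-0.06},
  {"x":0.1,"y":0.26,"rz":40,"claw":-0.06},
], force=60)

```text
invalid input at $.deltas[0]: expected keys x, y, z, rx, ry, rz, claw
```

Request:
play_rows([
  {"x":0.02,"y":0.052,"rz":8},
  {"x":0.04,"y":0.104,"rz":16},
  {"x":0.06,"y":0.156,"rz":24},
  {"x":0.08,"y":0.208,"rz":33},
  {"x":0.1,"y":0.26,"rz":33},
])

```text
invalid input at $.deltas[0]: expected keys x, y, z, rx, ry, rz, claw
```

Request:
play_rows([
  {"x":0.015,"y":0.05},
  {"x":0.032,"y":0.102},
  {"x":0.032,"y":0.102},
  {"x":0.032,"y":0.102},
  {"x":0.032,"y":0.102},
])

```text
invalid input at $.deltas[0]: expected keys x, y, z, rx, ry, rz, claw
```

Request:
play_rows([
  {"x":0.02,"y":0.052,"z":0,"rx":0,"ry":0,"rz":8,"claw":-0.06},
  {"x":0.04,"y":0.104,"z":0,"rx":0,"ry":0,"rz":16,"claw":-0.06},
  {"x":0.06,"y":0.156,"z":0,"rx":0,"ry":0,"rz":24,"claw":-0.06},
  {"x":0.08,"y":0.208,"z":0,"rx":0,"ry":0,"rz":32,"claw":-0.06},
  {"x":0.1,"y":0.26,"z":0,"rx":0,"ry":0,"rz":40,"claw":-0.06},
], force=60)

```text
t: 0.72
tool_pos: [0.315, -0.3782, 0.239]
ee_rot: [-3.141, -0.0, 1.026]
ft_force: [0.8, 0.2, -0.4]
grip_width: 0.04
grasp_force: 0.0
```

Request:
play_rows([
  {"x":0.02,"y":0.052,"z":0,"rx":0,"ry":0,"rz":8,"claw":-0.06},
  {"x":0.04,"y":0.104,"z":0,"rx":0,"ry":0,"rz":16,"claw":-0.06},
  {"x":0.06,"y":0.156,"z":0,"rx":0,"ry":0,"rz":24,"claw":-0.06},
  {"x":0.08,"y":0.208,"z":0,"rx":0,"ry":0,"rz":33,"claw":-0.06},
  {"x":0.1,"y":0.26,"z":0,"rx":0,"ry":0,"rz":33,"claw":-0.06},
])

```text
t: 1.35
tool_pos: [0.4149, -0.1182, 0.2393]
ee_rot: [3.141, 0.0, 1.6]
ft_force: [0.7, -1.0, 0.8]
grip_width: 0.0401
grasp_force: 0.0
```

Request:
play_rows([
  {"x":0.016,"y":0.05,"z":0,"rx":0,"ry":0,"rz":0,"claw":-0.06},
  {"x":0.032,"y":0.102,"z":0,"rx":0,"ry":0,"rz":0,"claw":-0.06},
  {"x":0.032,"y":0.102,"z":0,"rx":0,"ry":0,"rz":0,"claw":-0.06},
  {"x":0.032,"y":0.102,"z":0,"rx":0,"ry":0,"rz":0,"claw":-0.06},
])

```text
t: 1.85
tool_pos: [0.4466, -0.0181, 0.2391]
ee_rot: [-3.141, 0.0, 1.599]
ft_force: [0.1, 0.3, 0.7]
grip_width: 0.04
grasp_force: 0.0
```

Request:
play_rows([
  {"x":0,"y":0,"z":-0.06,"rx":0,"ry":0,"rz":0,"claw":-0.06},
  {"x":0,"y":0,"z":-0.11,"rx":0,"ry":0,"rz":0,"claw":-0.06},
  {"x":0,"y":0,"z":-0.15,"rx":0,"ry":0,"rz":0,"claw":-0.06},
  {"x":0,"y":0,"z":-0.18,"rx":0,"ry":0,"rz":0,"claw":-0.06},
  {"x":0,"y":0,"z":-0.18,"rx":0,"ry":0,"rz":0,"claw":-0.06},
])

```text
t: 2.48
tool_pos: [0.4454, -0.019, 0.0576]
ee_rot: [-3.138, -0.0, 1.596]
ft_force: [0.0, 1.0, 0.6]
grip_width: 0.0399
grasp_force: 0.0
```

Request:
play_rows([
  {"x":0,"y":0,"z":0,"rx":0,"ry":0,"rz":0,"claw":-1},
  {"x":0,"y":0,"z":0,"rx":0,"ry":0,"rz":0,"claw":-1},
  {"x":0,"y":0,"z":0,"rx":0,"ry":0,"rz":0,"claw":-1},
  {"x":0,"y":0,"z":0,"rx":0,"ry":0,"rz":0,"claw":-1},
])

```text
t: 2.98
tool_pos: [0.4479, -0.0184, 0.0612]
ee_rot: [3.138, 0.001, 1.598]
ft_force: [3.8, -4.4, 5.9]
grip_width: 0.0127
grasp_force: 61.1
```

Request:
play_rows([
  {"x":0,"y":0,"z":0,"rx":0,"ry":0,"rz":8,"claw":-1},
  {"x":0,"y":0,"z":0,"rx":0,"ry":0,"rz":16,"claw":-1},
  {"x":0,"y":0,"z":0,"rx":0,"ry":0,"rz":24,"claw":-1},
  {"x":0,"y":0,"z":0,"rx":0,"ry":0,"rz":32,"claw":-1},
  {"x":0,"y":0,"z":0,"rx":0,"ry":0,"rz":40,"claw":-1},
])

```text
t: 3.6
tool_pos: [0.4474, -0.0187, 0.0611]
ee_rot: [3.141, 0.003, 2.3]
ft_force: [-2.8, -6.9, 7.2]
grip_width: 0.0132
grasp_force: 61.3
```

Request:
play_rows([
  {"x":0,"y":0,"z":0,"rx":0,"ry":0,"rz":8,"claw":-1},
  {"x":0,"y":0,"z":0,"rx":0,"ry":0,"rz":16,"claw":-1},
  {"x":0,"y":0,"z":0,"rx":0,"ry":0,"rz":24,"claw":-1},
  {"x":0,"y":0,"z":0,"rx":0,"ry":0,"rz":32,"claw":-1},
  {"x":0,"y":0,"z":0,"rx":0,"ry":0,"rz":32,"claw":-1},
])

```text
t: 4.22
tool_pos: [0.4472, -0.0191, 0.061]
ee_rot: [-3.139, 0.002, 2.857]
ft_force: [-4.2, -12.0, 9.1]
grip_width: 0.0129
grasp_force: 61.8
```

Request:
play_rows([
  {"x":-0.005,"y":0.001,"z":0,"rx":0,"ry":0,"rz":0,"claw":-1},
  {"x":-0.0098,"y":0.002,"z":0,"rx":0,"ry":0,"rz":0,"claw":-1},
  {"x":-0.0147,"y":0.003,"z":0,"rx":0,"ry":0,"rz":0,"claw":-1},
  {"x":-0.0196,"y":0.004,"z":0,"rx":0,"ry":0,"rz":0,"claw":-1},
  {"x":-0.0245,"y":0.005,"z":0,"rx":0,"ry":0,"rz":0,"claw":-1},
], force=40)

```text
t: 4.85
tool_pos: [0.4229, -0.0142, 0.061]
ee_rot: [-3.139, 0.003, 2.854]
ft_force: [-0.9, -13.0, 7.1]
grip_width: 0.0132
grasp_force: 61.3
```

Request:
play_rows([
  {"x":-0.002,"y":0.0004,"z":0,"rx":0,"ry":0,"rz":0,"claw":-1},
  {"x":-0.004,"y":0.0008,"z":0,"rx":0,"ry":0,"rz":0,"claw":-1},
  {"x":-0.006,"y":0.0012,"z":0,"rx":0,"ry":0,"rz":0,"claw":-1},
  {"x":-0.0075,"y":0.0015,"z":0,"rx":0,"ry":0,"rz":0,"claw":-1},
  {"x":-0.0075,"y":0.0015,"z":0,"rx":0,"ry":0,"rz":0,"claw":-1},
])

```text
t: 5.48
tool_pos: [0.4182, -0.0132, 0.0613]
ee_rot: [-3.14, 0.011, 2.854]
ft_force: [33.9, -18.9, -15.1]
grip_width: 0.0132
grasp_force: 57.9
```

```bash
python3 - <<'E'
from h import *
a=snap('top','t1');comp(a,.05,.065);blobs(a,zlo=.008)
W=cloud(a);C=np.array([.4845,.1079]);t=np.radians(-11.4);ex=np.array([np.cos(t),np.sin(t)]);ey=np.array([-ex[1],ex[0]])
D=W[...,:2]-C;X=D@ex;Y=D@ey
m=(W[...,2]>.05)&(W[...,2]<.066)&(abs(Y)<.11)&(X<-.04);print('bar x',np.percentile(X[m],[2,50,98])*1000)
W0=cloud(load('t0'));D=W0[...,:2]-C;X=D@ex;Y=D@ey
m=(W0[...,2]>.05)&(W0[...,2]<.066)&(abs(Y)<.11)&(X<-.04);print('bar x before',np.percentile(X[m],[2,50,98])*1000)
E
```

```text
0.05 n 264 [549.1  94.9] [184.9  12.3] 78.5 z 57.9
0.05 n 254 [384.  140.6] [150.2  14.1] 78.6 z 56.1
px [283. 142.] rect [712.    1.4] [346.5 101. ] 39.8 mean [695.  -17.   29.2] zmax 39.3
px [ 22. 144.] rect [667.6 810.3] [30.9 67.1] 32.3 mean [674.4 797.6  26.5] zmax 39.6
px [200. 160.] rect [633.3 236.4] [ 59.2 179.3] 5.5 mean [631.9 234.5  26.6] zmax 34.2
px [149. 159.] rect [631.8 392.1] [40.  85.1] 0.1 mean [630.1 389.9  34.9] zmax 39.3
px [120. 168.] rect [596.9 490.5] [31.3 70.1] 39.5 mean [602.1 481.7  29.3] zmax 39.4
px [162. 202.] rect [501.1 347.9] [ 28.6 120. ] 81.5 mean [500.4 346.7  23.8] zmax 29.1
px [334. 192.] rect [ 537.7 -169.8] [32.1 58.3] 53.4 mean [ 537.5 -174.1   34.4] zmax 39.7
px [103. 209.] rect [465.5 532.5] [ 59.3 125.3] 76.6 mean [474.2 527.5  28.9] zmax 38.9
px [395. 207.] rect [ 497.9 -363.1] [119.   29.5] 5.6 mean [ 497.5 -361.7   23.5] zmax 28.5
px [371. 210.] rect [ 488.6 -291.3] [118.6  28.2] 7.2 mean [ 487.3 -289.9   23.6] zmax 29.6
px [335. 229.] rect [ 429.5 -180. ] [60.4 27.7] 80.0 mean [ 429.6 -180.2   23.8] zmax 28.5
bar x [-111.7271253  -104.86014873  -98.03565012]
bar x before [-82.85885969 -76.0644374  -69.47207785]
```

Request:
play_rows([
  {"x":0.0025,"y":0.0,"z":0,"rx":0,"ry":0,"rz":0,"claw":-1},
  {"x":0.0025,"y":0.0,"z":0,"rx":0,"ry":0,"rz":0,"claw":-1},
  {"x":0.0025,"y":0.0,"z":0,"rx":0,"ry":0,"rz":0,"claw":-0.1},
  {"x":0.0025,"y":0.0,"z":0,"rx":0,"ry":0,"rz":0,"claw":-0.1},
  {"x":0.0025,"y":0.0,"z":0,"rx":0,"ry":0,"rz":0,"claw":-0.1},
])

```text
t: 6.15
tool_pos: [0.4173, -0.0113, 0.0595]
ee_rot: [3.141, 0.0, 2.855]
ft_force: [0.2, 0.4, -0.4]
grip_width: 0.0384
grasp_force: 0.0
```

Request:
play_rows([
  {"x":0,"y":0.0,"z":0.03,"rx":0,"ry":0,"rz":0,"claw":-0.1},
  {"x":0,"y":0.0,"z":0.08,"rx":0,"ry":0,"rz":0,"claw":-0.1},
  {"x":0,"y":0,"z":0.13,"rx":0,"ry":0,"rz":0,"claw":-0.1},
  {"x":0,"y":0,"z":0.13,"rx":0,"ry":0,"rz":0,"claw":-0.1},
])

```text
t: 6.65
tool_pos: [0.4184, -0.0114, 0.1932]
ee_rot: [3.14, 0.006, 2.855]
ft_force: [0.1, 0.9, -0.1]
grip_width: 0.0382
grasp_force: 0.0
```

Request:
play_rows([
  {"x":0.013,"y":0.055,"z":0,"rx":0,"ry":0,"rz":2,"claw":0.3},
  {"x":0.026,"y":0.11,"z":0,"rx":0,"ry":0,"rz":4,"claw":0.3},
  {"x":0.038,"y":0.165,"z":0,"rx":0,"ry":0,"rz":6.5,"claw":0.3},
  {"x":0.05,"y":0.22,"z":0,"rx":0,"ry":0,"rz":6.5,"claw":0.3},
  {"x":0.062,"y":0.27,"z":0,"rx":0,"ry":0,"rz":6.5,"claw":0.3},
], force=30)

```text
t: 7.28
tool_pos: [0.4789, 0.2607, 0.1881]
ee_rot: [-3.141, -0.001, 2.969]
ft_force: [0.4, 0.3, 0.0]
grip_width: 0.0554
grasp_force: 0.0
```

Request:
play_rows([
  {"x":0.011,"y":0.045,"z":0,"rx":0,"ry":0,"rz":0,"claw":0.3},
  {"x":0.0205,"y":0.089,"z":-0.04,"rx":0,"ry":0,"rz":0,"claw":0.3},
  {"x":0.0205,"y":0.089,"z":-0.09,"rx":0,"ry":0,"rz":0,"claw":0.3},
  {"x":0.0205,"y":0.089,"z":-0.12,"rx":0,"ry":0,"rz":0,"claw":0.3},
  {"x":0.0205,"y":0.089,"z":-0.12,"rx":0,"ry":0,"rz":0,"claw":0.3},
])

```text
t: 7.9
tool_pos: [0.4982, 0.3468, 0.066]
ee_rot: [-3.138, -0.004, 2.968]
ft_force: [0.3, -0.2, 1.1]
grip_width: 0.0558
grasp_force: 0.0
```

```bash
python3 - <<'E'
from h import *
a=snap('top','t2');s=snap('side','s2');blobs(a,zlo=.008)
f=s['frame'][210:310,160:290]; cv2.imwrite('pics/c2.png',cv2.resize(f,None,fx=5,fy=5,interpolation=cv2.INTER_CUBIC))
E
```

```text
px [283. 142.] rect [711.9   1.8] [347.6  99.7] 40.2 mean [696.8 -14.6  29.2] zmax 39.2
px [ 22. 144.] rect [667.9 809.5] [29.5 66.9] 32.7 mean [674.3 798.5  26.7] zmax 37.3
px [201. 160.] rect [634.4 235.1] [ 56.2 182.3] 5.6 mean [631.8 235.4  26.7] zmax 34.1
px [153. 158.] rect [632.1 390.4] [81.5 38. ] 88.2 mean [632.7 379.   35.1] zmax 39.4
px [166. 189.] rect [537.8 340.8] [24.4 45.9] 84.5 mean [540.2 338.5  22.6] zmax 27.8
px [333. 192.] rect [ 538.2 -169. ] [34.1 57.7] 53.8 mean [ 537.6 -172.9   34.3] zmax 39.6
px [395. 207.] rect [ 497.7 -363.2] [118.8  29.2] 4.4 mean [ 497.3 -361.7   23.5] zmax 28.9
px [371. 210.] rect [ 488.8 -290.8] [118.4  28.7] 4.6 mean [ 487.6 -289.9   23.5] zmax 28.5
px [325. 227.] rect [ 434.8 -150.6] [120.3  27.8] 80.0 mean [ 434.9 -149.2   23.6] zmax 28.3
```

View pics/c2.png

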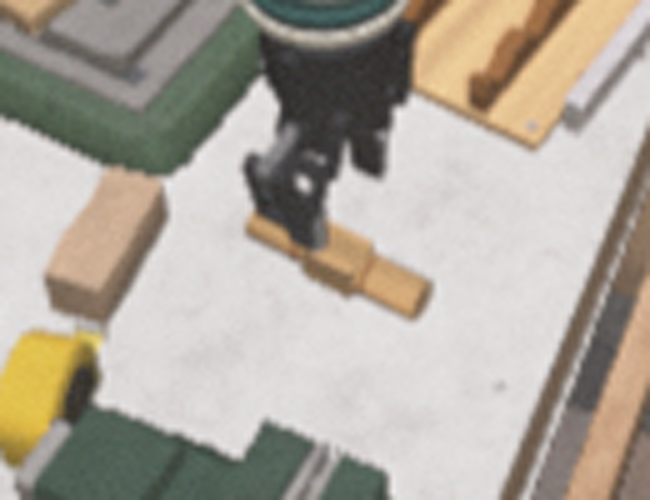

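The gripper straddles spindle S1, with the fingers on either side of its square middle at crop (340,255). The spindle hasn't moved. I'll lower and grip.

Request:
play_rows([
  {"x":0.001,"y":0,"z":-0.03,"rx":0,"ry":0,"rz":0,"claw":0.3},
  {"x":0.001,"y":0,"z":-0.05,"rx":0,"ry":0,"rz":0,"claw":0.3},
  {"x":0.001,"y":0,"z":-0.057,"rx":0,"ry":0,"rz":0,"claw":0.3},
  {"x":0.001,"y":0,"z":-0.057,"rx":0,"ry":0,"rz":0,"claw":-0.5},
  {"x":0.001,"y":0,"z":-0.057,"rx":0,"ry":0,"rz":0,"claw":-0.5},
])

```text
t: 8.62
tool_pos: [0.5012, 0.3479, 0.0135]
ee_rot: [3.141, 0.001, 2.968]
ft_force: [-0.5, 0.5, -0.4]
grip_width: 0.0272
grasp_force: 30.1
```

Request:
play_rows([
  {"x":0,"y":0,"z":0,"rx":0,"ry":0,"rz":0,"claw":-0.5},
  {"x":0,"y":0,"z":0,"rx":0,"ry":0,"rz":0,"claw":-0.5},
  {"x":0,"y":0,"z":0.04,"rx":0,"ry":0,"rz":0,"claw":-0.5},
  {"x":0,"y":0,"z":0.1,"rx":0,"ry":0,"rz":0,"claw":-0.5},
  {"x":0,"y":0,"z":0.1,"rx":0,"ry":0,"rz":0,"claw":-0.5},
])

```text
t: 9.25
tool_pos: [0.5025, 0.3487, 0.1178]
ee_rot: [3.136, 0.006, 2.968]
ft_force: [-0.3, 0.0, -1.2]
grip_width: 0.0273
grasp_force: 30.1
```

Request:
play_rows([
  {"x":-0.0025,"y":-0.05,"z":0,"rx":0,"ry":0,"rz":-1.5,"claw":-0.5},
  {"x":-0.005,"y":-0.1,"z":0,"rx":0,"ry":0,"rz":-1.5,"claw":-0.5},
  {"x":-0.0072,"y":-0.145,"z":0,"rx":0,"ry":0,"rz":-1.5,"claw":-0.5},
  {"x":-0.0072,"y":-0.168,"z":0,"rx":0,"ry":0,"rz":-1.5,"claw":-0.5},
  {"x":-0.0072,"y":-0.168,"z":0,"rx":0,"ry":0,"rz":-1.5,"claw":-0.5},
])

```text
t: 9.88
tool_pos: [0.4935, 0.1784, 0.112]
ee_rot: [-3.142, -0.0, 2.94]
ft_force: [-0.5, 0.1, -0.3]
grip_width: 0.0274
grasp_force: 30.1
```

Request:
play_rows([
  {"x":0,"y":0,"z":-0.02,"rx":0,"ry":0,"rz":0,"claw":-0.5},
  {"x":0,"y":0,"z":-0.04,"rx":0,"ry":0,"rz":0,"claw":-0.5},
  {"x":0,"y":0,"z":-0.05,"rx":0,"ry":0,"rz":0,"claw":-0.5},
  {"x":0,"y":0,"z":-0.058,"rx":0,"ry":0,"rz":0,"claw":-0.5},
  {"x":0,"y":0,"z":-0.058,"rx":0,"ry":0,"rz":0,"claw":-0.5},
])

```text
t: 10.5
tool_pos: [0.4934, 0.1797, 0.0537]
ee_rot: [-3.141, -0.001, 2.942]
ft_force: [0.7, 0.1, -0.2]
grip_width: 0.0274
grasp_force: 30.1
```

```bash
python3 - <<'E'
from h import *
s=snap('side','s3');
f=s['frame'][160:260,210:310]; cv2.imwrite('pics/c3.png',cv2.resize(f,None,fx=6,fy=6,interpolation=cv2.INTER_CUBIC))
E
```

```text
(no output)
```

View pics/c3.png

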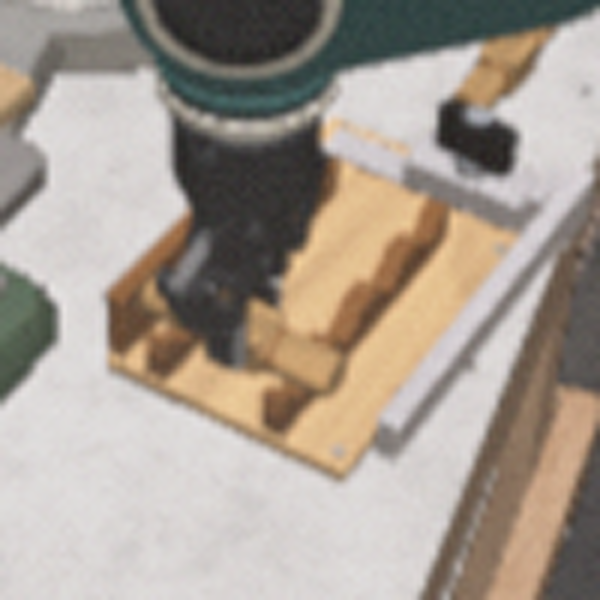

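The spindle is above the outermost (groove 4) notches and inside the fence. I'll lower it gently.

Request:
play_rows([
  {"x":0,"y":0,"z":-0.003,"rx":0,"ry":0,"rz":0,"claw":-0.5},
  {"x":0,"y":0,"z":-0.006,"rx":0,"ry":0,"rz":0,"claw":-0.5},
  {"x":0,"y":0,"z":-0.008,"rx":0,"ry":0,"rz":0,"claw":-0.5},
  {"x":0,"y":0,"z":-0.009,"rx":0,"ry":0,"rz":0,"claw":-0.5},
  {"x":0,"y":0,"z":-0.009,"rx":0,"ry":0,"rz":0,"claw":-0.5},
])

```text
t: 11.18
tool_pos: [0.4935, 0.1795, 0.0453]
ee_rot: [-3.142, -0.0, 2.942]
ft_force: [0.6, 0.2, -0.2]
grip_width: 0.0272
grasp_force: 30.1
```

Request:
play_rows([
  {"x":0,"y":0,"z":-0.001,"rx":0,"ry":0,"rz":0,"claw":-0.5},
  {"x":0,"y":0,"z":-0.001,"rx":0,"ry":0,"rz":0,"claw":-0.5},
])

```text
t: 11.42
tool_pos: [0.4935, 0.1796, 0.0443]
ee_rot: [-3.142, -0.0, 2.942]
ft_force: [0.5, -0.4, -0.8]
grip_width: 0.0273
grasp_force: 30.1
```

Request:
play_rows([
  {"x":0,"y":0,"z":-0.001,"rx":0,"ry":0,"rz":0,"claw":-0.5},
  {"x":0,"y":0,"z":-0.001,"rx":0,"ry":0,"rz":0,"claw":-0.5},
])

```text
t: 11.68
tool_pos: [0.4937, 0.1795, 0.0437]
ee_rot: [-3.142, 0.0, 2.942]
ft_force: [-2.2, -1.7, 3.9]
grip_width: 0.0274
grasp_force: 30.8
```

Request:
play_rows([
  {"x":0,"y":0,"z":-0.001,"rx":0,"ry":0,"rz":0,"claw":-0.5},
  {"x":0,"y":0,"z":-0.001,"rx":0,"ry":0,"rz":0,"claw":-0.5},
])

```text
t: 11.92
tool_pos: [0.4937, 0.1795, 0.0435]
ee_rot: [-3.141, 0.0, 2.942]
ft_force: [-9.0, -3.9, 17.0]
grip_width: 0.0273
grasp_force: 32.4
```

Request:
play_rows([
  {"x":0,"y":0,"z":0.0008,"rx":0,"ry":0,"rz":0,"claw":-0.5},
  {"x":0,"y":0,"z":0.0008,"rx":0,"ry":0,"rz":0,"claw":-0.3},
  {"x":0,"y":0,"z":0.0008,"rx":0,"ry":0,"rz":0,"claw":-0.22},
  {"x":0,"y":0,"z":0.0008,"rx":0,"ry":0,"rz":0,"claw":-0.22},
  {"x":0,"y":0,"z":0.0008,"rx":0,"ry":0,"rz":0,"claw":-0.22},
])

```text
t: 12.55
tool_pos: [0.4935, 0.1796, 0.043]
ee_rot: [-3.142, -0.0, 2.942]
ft_force: [0.5, 0.6, -0.2]
grip_width: 0.0332
grasp_force: 0.0
```

Request:
play_rows([
  {"x":0,"y":0,"z":0.02,"rx":0,"ry":0,"rz":0,"claw":-0.22},
  {"x":0,"y":0,"z":0.06,"rx":0,"ry":0,"rz":0,"claw":-0.22},
  {"x":0,"y":0,"z":0.12,"rx":0,"ry":0,"rz":0,"claw":0.3},
  {"x":0,"y":0,"z":0.12,"rx":0,"ry":0,"rz":0,"claw":0.3},
])

```text
t: 13.05
tool_pos: [0.4953, 0.1801, 0.1697]
ee_rot: [3.137, 0.008, 2.942]
ft_force: [0.3, -1.1, 0.1]
grip_width: 0.0554
grasp_force: 0.0
```

```bash
python3 - <<'E'
from h import *
a=snap('top','t4');blobs(a,zlo=.008);comp(a,.034,.075,amin=40)
E
```

```text
px [283. 142.] rect [712.9   2.2] [349.3 100.6] 40.1 mean [695.8 -15.9  29.1] zmax 39.7
px [ 22. 144.] rect [667.2 808.6] [29.3 65.6] 32.7 mean [674.  797.7  27.1] zmax 38.9
px [149. 159.] rect [632.2 391.8] [39.3 84.1] 3.4 mean [630.  390.5  35. ] zmax 39.4
px [182. 157.] rect [636.9 286.6] [90.1 26. ] 80.1 mean [639.6 289.4  28.3] zmax 34.6
px [120. 168.] rect [597.1 490.8] [29.1 69.1] 38.2 mean [601.1 482.6  28.9] zmax 39.3
px [103. 209.] rect [460.9 532.1] [ 59.7 120. ] 75.4 mean [473.4 527.4  29.3] zmax 39.0
px [395. 207.] rect [ 497.4 -363.3] [119.   28.9] 2.5 mean [ 497.4 -361.7   23.4] zmax 28.3
px [371. 210.] rect [ 488.9 -290.8] [118.6  29.2] 3.8 mean [ 488.  -289.9   23.5] zmax 28.6
px [325. 227.] rect [ 434.8 -150.4] [120.2  27.6] 79.7 mean [ 434.8 -149.2   23.8] zmax 29.0
px [288. 344.] rect [ 89.  -27.5] [87.8 33.1] 74.0 mean [ 83.4 -23.   20.7] zmax 24.4
0.034 n 210 [543.7  68.1] [130.4  12.6] 78.6 z 57.7
0.034 n 46 [521.6  99.7] [30.  13.8] 76.8 z 38.2
0.034 n 43 [512.2  54.2] [26.5 13.6] 79.4 z 38.4
0.034 n 163 [456.8 186.2] [45.4 42.5] 14.8 z 52.8
0.034 n 484 [410.9  28.4] [112.3 110.9] 78.3 z 48.8
0.034 n 49 [437.5  67.6] [32.  13.7] 77.5 z 37.9
0.034 n 130 [391.5 177. ] [76.3 14.2] 78.7 z 56.3
```

Request:
play_rows([
  {"x":-0.01,"y":-0.055,"z":0,"rx":0,"ry":0,"rz":-10,"claw":0.3},
  {"x":-0.02,"y":-0.11,"z":0,"rx":0,"ry":0,"rz":-20,"claw":0.3},
  {"x":-0.03,"y":-0.165,"z":0,"rx":0,"ry":0,"rz":-30,"claw":0.3},
  {"x":-0.04,"y":-0.215,"z":0,"rx":0,"ry":0,"rz":-40,"claw":0.3},
  {"x":-0.05,"y":-0.26,"z":0,"rx":0,"ry":0,"rz":-50,"claw":0.3},
])

```text
t: 13.72
tool_pos: [0.4426, -0.082, 0.1629]
ee_rot: [-3.141, -0.0, 2.063]
ft_force: [1.2, -0.1, 0.6]
grip_width: 0.0551
grasp_force: 0.0
```

Request:
play_rows([
  {"x":-0.005,"y":-0.04,"z":0,"rx":0,"ry":0,"rz":-10,"claw":0.3},
  {"x":-0.009,"y":-0.07,"z":0,"rx":0,"ry":0,"rz":-20,"claw":0.3},
  {"x":-0.009,"y":-0.07,"z":0,"rx":0,"ry":0,"rz":-30,"claw":0.3},
  {"x":-0.009,"y":-0.07,"z":-0.04,"rx":0,"ry":0,"rz":-38.5,"claw":0.3},
  {"x":-0.009,"y":-0.07,"z":-0.09,"rx":0,"ry":0,"rz":-38.5,"claw":0.3},
])

```text
t: 14.35
tool_pos: [0.4347, -0.1506, 0.0726]
ee_rot: [3.14, 0.0, 1.394]
ft_force: [0.4, -0.2, -0.9]
grip_width: 0.0555
grasp_force: 0.0
```

```bash
python3 - <<'E'
from h import *
print(arm.get_obs()['tool_pos'])
s=snap('side','s5');
f=s['frame'][120:220,230:330]; cv2.imwrite('pics/c5.png',cv2.resize(f,None,fx=6,fy=6,interpolation=cv2.INTER_CUBIC))
E
```

```text
[ 0.43466968 -0.15064297  0.07255367]
```

View pics/c5.png

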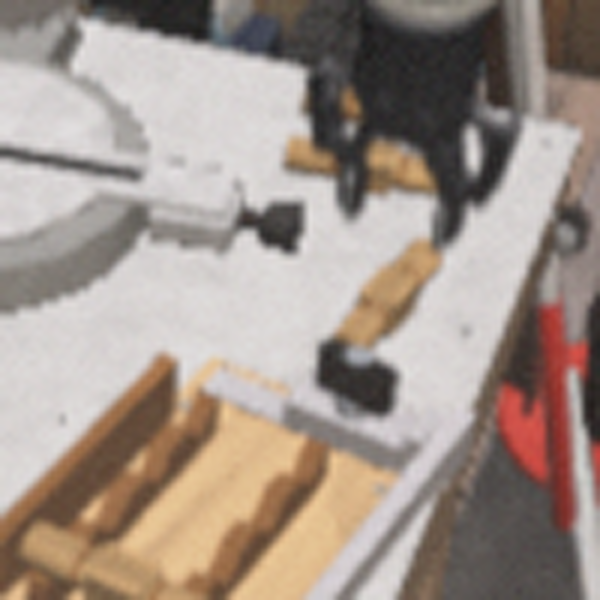

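The fingers hang about 60 mm above spindle S2 at crop (395,290), offset only by perspective. S1 lies in groove 4 at the lower left. I'll lower, grip and lift.

Request:
play_rows([
  {"x":0,"y":0,"z":-0.03,"rx":0,"ry":0,"rz":0,"claw":0.3},
  {"x":0,"y":0,"z":-0.05,"rx":0,"ry":0,"rz":0,"claw":0.3},
  {"x":0,"y":0,"z":-0.061,"rx":0,"ry":0,"rz":0,"claw":0.3},
  {"x":0,"y":0,"z":-0.061,"rx":0,"ry":0,"rz":0,"claw":-0.5},
  {"x":0,"y":0,"z":-0.061,"rx":0,"ry":0,"rz":0,"claw":-0.5},
])

```text
t: 15.02
tool_pos: [0.4351, -0.1506, 0.0132]
ee_rot: [3.14, 0.0, 1.397]
ft_force: [-0.1, 0.2, -1.1]
grip_width: 0.0279
grasp_force: 29.9
```

Request:
play_rows([
  {"x":0,"y":0,"z":0,"rx":0,"ry":0,"rz":0,"claw":-0.5},
  {"x":0,"y":0,"z":0,"rx":0,"ry":0,"rz":0,"claw":-0.5},
])

```text
t: 15.28
tool_pos: [0.435, -0.1506, 0.013]
ee_rot: [3.14, 0.0, 1.397]
ft_force: [-0.2, 0.5, 6.8]
grip_width: 0.0274
grasp_force: 30.8
```

Request:
play_rows([
  {"x":0,"y":0,"z":0.05,"rx":0,"ry":0,"rz":0,"claw":-0.5},
  {"x":0,"y":0,"z":0.11,"rx":0,"ry":0,"rz":5,"claw":-0.5},
  {"x":0,"y":0,"z":0.15,"rx":0,"ry":0,"rz":15,"claw":-0.5},
  {"x":0,"y":0,"z":0.15,"rx":0,"ry":0,"rz":25,"claw":-0.5},
  {"x":0,"y":0,"z":0.15,"rx":0,"ry":0,"rz":25,"claw":-0.5},
])

```text
t: 15.9
tool_pos: [0.4345, -0.1504, 0.1624]
ee_rot: [3.141, 0.0, 1.833]
ft_force: [-0.6, 0.5, -1.2]
grip_width: 0.0275
grasp_force: 30.0
```

Request:
play_rows([
  {"x":0.01,"y":0.05,"z":0,"rx":0,"ry":0,"rz":10,"claw":-0.5},
  {"x":0.02,"y":0.1,"z":0,"rx":0,"ry":0,"rz":20,"claw":-0.5},
  {"x":0.03,"y":0.15,"z":0,"rx":0,"ry":0,"rz":30,"claw":-0.5},
  {"x":0.04,"y":0.2,"z":0,"rx":0,"ry":0,"rz":40,"claw":-0.5},
  {"x":0.045,"y":0.24,"z":0,"rx":0,"ry":0,"rz":50,"claw":-0.5},
])

```text
t: 16.52
tool_pos: [0.4793, 0.0915, 0.1614]
ee_rot: [-3.141, -0.001, 2.708]
ft_force: [0.1, -0.3, -0.7]
grip_width: 0.0273
grasp_force: 30.0
```

Request:
play_rows([
  {"x":0.0045,"y":0.043,"z":0,"rx":0,"ry":0,"rz":8,"claw":-0.5},
  {"x":0.0045,"y":0.043,"z":0,"rx":0,"ry":0,"rz":13.5,"claw":-0.5},
  {"x":0.0045,"y":0.043,"z":-0.04,"rx":0,"ry":0,"rz":13.5,"claw":-0.5},
  {"x":0.0045,"y":0.043,"z":-0.07,"rx":0,"ry":0,"rz":13.5,"claw":-0.5},
  {"x":0.0045,"y":0.043,"z":-0.07,"rx":0,"ry":0,"rz":13.5,"claw":-0.5},
])

```text
t: 17.15
tool_pos: [0.4826, 0.1323, 0.0896]
ee_rot: [-3.14, -0.004, 2.938]
ft_force: [-0.2, -0.1, 0.3]
grip_width: 0.027
grasp_force: 30.1
```

```bash
python3 - <<'E'
from h import *
o=arm.get_obs();print(o['tool_pos'],np.degrees(o['ee_rot']))
s=snap('side','s6');a=snap('top','t6')
f=s['frame'][160:260,210:310];g=a['frame'][160:255,195:305]
cv2.imwrite('pics/c6.png',np.hstack([cv2.resize(f,(380,380),interpolation=cv2.INTER_CUBIC),cv2.resize(g,(418,380),interpolation=cv2.INTER_CUBIC)]))
E
```

```text
[0.48262731 0.132265   0.08960479] [-179.88695009   -0.25047184  168.34067662]
```

View pics/c6.png

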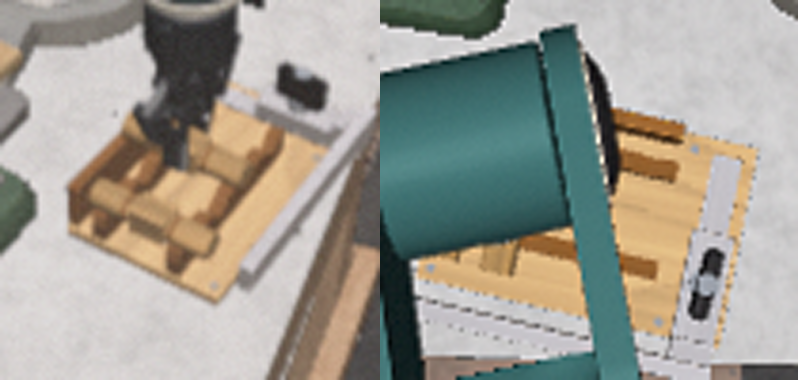

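S1 is seated in groove 4 at left-panel (150,215), and S2 is held above groove 3. I'll lower in stages.

Request:
play_rows([
  {"x":0,"y":0,"z":-0.02,"rx":0,"ry":0,"rz":0,"claw":-0.5},
  {"x":0,"y":0,"z":-0.035,"rx":0,"ry":0,"rz":0,"claw":-0.5},
  {"x":0,"y":0,"z":-0.042,"rx":0,"ry":0,"rz":0,"claw":-0.5},
  {"x":0,"y":0,"z":-0.046,"rx":0,"ry":0,"rz":0,"claw":-0.5},
  {"x":0,"y":0,"z":-0.046,"rx":0,"ry":0,"rz":0,"claw":-0.5},
])

```text
t: 17.88
tool_pos: [0.4841, 0.1326, 0.0461]
ee_rot: [-3.142, -0.0, 2.942]
ft_force: [1.1, 0.0, -1.4]
grip_width: 0.0275
grasp_force: 30.1
```

Request:
play_rows([
  {"x":0,"y":0,"z":-0.001,"rx":0,"ry":0,"rz":0,"claw":-0.5},
  {"x":0,"y":0,"z":-0.002,"rx":0,"ry":0,"rz":0,"claw":-0.5},
  {"x":0,"y":0,"z":-0.002,"rx":0,"ry":0,"rz":0,"claw":-0.5},
])

```text
t: 18.25
tool_pos: [0.4841, 0.1326, 0.0442]
ee_rot: [3.142, 0.0, 2.942]
ft_force: [-0.3, 0.3, -0.6]
grip_width: 0.0273
grasp_force: 30.1
```

Request:
play_rows([
  {"x":0,"y":0,"z":-0.001,"rx":0,"ry":0,"rz":0,"claw":-0.5},
  {"x":0,"y":0,"z":-0.001,"rx":0,"ry":0,"rz":0,"claw":-0.5},
])

```text
t: 18.5
tool_pos: [0.4841, 0.1325, 0.0434]
ee_rot: [-3.141, 0.0, 2.942]
ft_force: [-1.9, -2.2, 4.9]
grip_width: 0.0273
grasp_force: 30.6
```

Contact with about 5 N and little side load, so I'll press 0.5 mm more and release.

Request:
play_rows([
  {"x":0,"y":0,"z":-0.0005,"rx":0,"ry":0,"rz":0,"claw":-0.5},
  {"x":0,"y":0,"z":0,"rx":0,"ry":0,"rz":0,"claw":-0.3},
  {"x":0,"y":0,"z":0,"rx":0,"ry":0,"rz":0,"claw":-0.22},
  {"x":0,"y":0,"z":0,"rx":0,"ry":0,"rz":0,"claw":-0.22},
  {"x":0,"y":0,"z":0,"rx":0,"ry":0,"rz":0,"claw":-0.22},
])

```text
t: 19.12
tool_pos: [0.484, 0.1326, 0.043]
ee_rot: [-3.142, -0.0, 2.942]
ft_force: [0.9, 0.1, -0.5]
grip_width: 0.0333
grasp_force: 0.0
```

Request:
play_rows([
  {"x":0,"y":0,"z":0.02,"rx":0,"ry":0,"rz":0,"claw":-0.22},
  {"x":0,"y":0,"z":0.06,"rx":0,"ry":0,"rz":0,"claw":-0.22},
  {"x":0,"y":0,"z":0.12,"rx":0,"ry":0,"rz":0,"claw":0.3},
  {"x":0,"y":0,"z":0.12,"rx":0,"ry":0,"rz":0,"claw":0.3},
])

```text
t: 19.62
tool_pos: [0.4857, 0.133, 0.1679]
ee_rot: [3.139, 0.007, 2.942]
ft_force: [0.7, 0.0, -0.4]
grip_width: 0.0553
grasp_force: 0.0
```

```bash
python3 - <<'E'
from h import *
a=snap('top','t7');blobs(a,zlo=.008)
s=snap('side','s7');blobs(s,zlo=.008);o=arm.get_obs();print(o['tool_pos'],np.degrees(o['ee_rot']))
E
```

```text
px [283. 142.] rect [712.2   1.8] [348.  100.1] 40.2 mean [695.3 -15.9  29.2] zmax 39.3
px [ 22. 144.] rect [667.3 809.6] [29.5 66.6] 31.8 mean [673.6 798.6  26.4] zmax 38.9
px [199. 160.] rect [637.2 237.3] [ 54.2 179.4] 4.8 mean [632.6 238.   27. ] zmax 34.2
px [149. 159.] rect [631.9 391.9] [39.6 84.4] 1.4 mean [630.1 390.6  34.9] zmax 39.5
px [120. 168.] rect [596.3 491.1] [28.2 69.5] 37.1 mean [601.4 482.1  28.7] zmax 39.2
px [331. 189.] rect [ 553.9 -174. ] [101.6  47.4] 15.3 mean [ 547.4 -166.1   33.9] zmax 39.8
px [103. 209.] rect [462.6 533.8] [ 61.7 119.6] 73.3 mean [473.9 528.   28.9] zmax 39.2
px [395. 207.] rect [ 498.7 -363.5] [116.8  29.8] 3.2 mean [ 498.  -361.6   23.3] zmax 28.5
px [371. 210.] rect [ 488.8 -291. ] [118.7  28.5] 5.5 mean [ 487.6 -289.8   23.4] zmax 29.0
px [230. 227.] rect [432.  144.7] [ 45.5 118.9] 1.2 mean [443.6 111.6  33.1] zmax 38.2
px [295. 346.] rect [ 80.7 -50.1] [82.4 28.2] 59.5 mean [ 76.  -45.7  19.5] zmax 22.2
px [291. 147.] rect [ 487.7 -290.3] [119.6  32.7] 1.8 mean [ 488.2 -286.9   24.8] zmax 30.8
px [159. 164.] rect [944.8  23.6] [87.4 36.7] 88.7 mean [942.7  18.2  16. ] zmax 17.5
px [232. 168.] rect [670.8 -49.3] [199.3  45.1] 62.2 mean [660.9 -53.9  29.2] zmax 39.2
px [381. 229.] rect [84.6 32.8] [ 81.3 218. ] 17.3 mean [72.1 41.5 20. ] zmax 30.9
px [ 39. 249.] rect [1031.3  521.3] [272.8  66.3] 88.5 mean [1047.   516.7   26.1] zmax 38.2
px [134. 279.] rect [720.  483.5] [299.8 102.8] 82.6 mean [723.  501.7  25.1] zmax 35.0
px [123. 254.] rect [807.8 455.6] [143.7  46.6] 89.2 mean [807.4 446.1  16.5] zmax 18.7
px [192. 344.] rect [468.1 606.6] [125.9  52.8] 2.9 mean [476.8 607.9  24. ] zmax 39.4
[0.48417481 0.13259638 0.16331923] [1.79976840e+02 5.03384864e-02 1.68550448e+02]
```

```bash
python3 - <<'E'
from h import *
W=cloud(load('t7'))
for lo,hi in((-.24,-.12),(-.34,-.24),(-.41,-.34)):
    m=(W[...,1]>lo)&(W[...,1]<hi)&(W[...,0]>.40)&(W[...,0]<.60)&(W[...,2]>.035)
    P=W[m]; print(lo,hi,len(P), [(round(x,2),(P[(P[:,0]>=x)&(P[:,0]<x+.02),2].max()*1000).round() if ((P[:,0]>=x)&(P[:,0]<x+.02)).any() else None) for x in np.arange(.4,.6,.02)])
for f,(y0,x0) in(('t7',(-.291,.4887)),('t7',(-.3632,.498)),('t0',(-.291,.4887)),('t0',(-.3632,.498)),('t1',(-.291,.4887)),('t1',(-.3632,.498))):
    W=cloud(load(f)); m=(abs(W[...,1]-y0)<.03)&(abs(W[...,0]-x0)<.07)&(W[...,2]>.016)
    P=W[m][:,:2]; d=P-P.mean(0); v=np.linalg.svd(d,full_matrices=False)[2][0]; print(f,P.mean(0)*1000,np.degrees(np.arctan(v[1]/v[0])))
E
```

```text
-0.24 -0.12 900 [(np.float64(0.4), None), (np.float64(0.42), None), (np.float64(0.44), None), (np.float64(0.46), None), (np.float64(0.48), None), (np.float64(0.5), np.float64(48.0)), (np.float64(0.52), np.float64(48.0)), (np.float64(0.54), np.float64(55.0)), (np.float64(0.56), np.float64(429.0)), (np.float64(0.58), np.float64(439.0))]
-0.34 -0.24 0 [(np.float64(0.4), None), (np.float64(0.42), None), (np.float64(0.44), None), (np.float64(0.46), None), (np.float64(0.48), None), (np.float64(0.5), None), (np.float64(0.52), None), (np.float64(0.54), None), (np.float64(0.56), None), (np.float64(0.58), None)]
-0.41 -0.34 0 [(np.float64(0.4), None), (np.float64(0.42), None), (np.float64(0.44), None), (np.float64(0.46), None), (np.float64(0.48), None), (np.float64(0.5), None), (np.float64(0.52), None), (np.float64(0.54), None), (np.float64(0.56), None), (np.float64(0.58), None)]
t7 [ 487.39829419 -290.08079476] 5.466740365904678
t7 [ 497.5047427  -361.77612176] 4.683682551465264
t0 [ 487.57508335 -290.02808597] 5.595512012417065
t0 [ 497.17962514 -361.99778425] 4.576410036205187
t1 [ 487.94270139 -290.10463527] 5.637545009910692
t1 [ 497.44020026 -361.86196442] 4.532311574230864
```

Request:
play_rows([
  {"x":-0.01,"y":-0.055,"z":0,"rx":0,"ry":0,"rz":4,"claw":0.3},
  {"x":-0.02,"y":-0.11,"z":0,"rx":0,"ry":0,"rz":8,"claw":0.3},
  {"x":-0.03,"y":-0.165,"z":0,"rx":0,"ry":0,"rz":12,"claw":0.3},
  {"x":-0.04,"y":-0.215,"z":0,"rx":0,"ry":0,"rz":16,"claw":0.3},
  {"x":-0.045,"y":-0.265,"z":0,"rx":0,"ry":0,"rz":17,"claw":0.3},
])

```text
t: 20.35
tool_pos: [0.4379, -0.1338, 0.1617]
ee_rot: [3.141, -0.001, -3.043]
ft_force: [1.1, 0.1, -0.8]
grip_width: 0.0553
grasp_force: 0.0
```

Request:
play_rows([
  {"x":0,"y":-0.05,"z":0,"rx":0,"ry":0,"rz":0,"claw":0.3},
  {"x":0.01,"y":-0.1,"z":0,"rx":0,"ry":0,"rz":0,"claw":0.3},
  {"x":0.03,"y":-0.14,"z":0,"rx":0,"ry":0,"rz":0,"claw":0.3},
  {"x":0.0495,"y":-0.1585,"z":-0.03,"rx":0,"ry":0,"rz":0,"claw":0.3},
  {"x":0.0495,"y":-0.1585,"z":-0.08,"rx":0,"ry":0,"rz":0,"claw":0.3},
])

```text
t: 20.98
tool_pos: [0.4893, -0.2922, 0.0814]
ee_rot: [-3.141, 0.0, -3.046]
ft_force: [-0.1, 0.5, -1.1]
grip_width: 0.0554
grasp_force: 0.0
```

Request:
play_rows([
  {"x":0,"y":0,"z":0,"rx":0,"ry":0,"rz":0,"claw":0.3},
  {"x":0,"y":0,"z":0,"rx":0,"ry":0,"rz":0,"claw":0.3},
])

```text
t: 21.22
tool_pos: [0.4887, -0.2909, 0.0842]
ee_rot: [-3.141, 0.0, -3.044]
ft_force: [-0.5, -0.3, 0.2]
grip_width: 0.0552
grasp_force: 0.0
```

```bash
python3 - <<'E'
from h import *
o=arm.get_obs();print(o['tool_pos'],np.degrees(o['ee_rot']),np.degrees(o['joint_pos']))
s=snap('side','s8');a=snap('top','t8')
f=s['frame'][110:190,260:340];g=a['frame'][170:250,340:420]
cv2.imwrite('pics/c8.png',np.hstack([cv2.resize(f,(400,400),interpolation=cv2.INTER_CUBIC),cv2.resize(g,(400,400),interpolation=cv2.INTER_CUBIC)]))
E
```

```text
[ 0.48871491 -0.2908954   0.08420933] [-1.79986001e+02  1.31210454e-02 -1.74434505e+02] [-3.33306374e+01 -1.65260634e+00  1.05864675e+02 -2.74017137e-03
  7.57689300e+01 -1.28895457e+02]
```

View pics/c8.png

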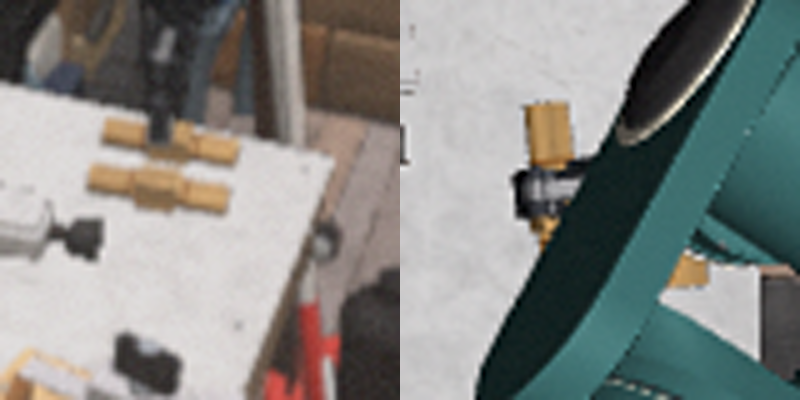

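The fingers are over S3's square middle, with S4 behind it and clear. I'll grip and lift.

Request:
play_rows([
  {"x":0,"y":0,"z":-0.03,"rx":0,"ry":0,"rz":0,"claw":0.3},
  {"x":0,"y":0,"z":-0.06,"rx":0,"ry":0,"rz":0,"claw":0.3},
  {"x":0,"y":0,"z":-0.071,"rx":0,"ry":0,"rz":0,"claw":0.3},
  {"x":0,"y":0,"z":-0.071,"rx":0,"ry":0,"rz":0,"claw":0.0},
  {"x":0,"y":0,"z":-0.071,"rx":0,"ry":0,"rz":0,"claw":-0.5},
])

```text
t: 21.95
tool_pos: [0.4893, -0.2914, 0.0139]
ee_rot: [-3.14, 0.002, -3.045]
ft_force: [1.6, -1.7, 0.7]
grip_width: 0.0273
grasp_force: 30.0
```

Request:
play_rows([
  {"x":0,"y":0,"z":0,"rx":0,"ry":0,"rz":0,"claw":-0.5},
  {"x":0,"y":0,"z":0,"rx":0,"ry":0,"rz":0,"claw":-0.5},
  {"x":0,"y":0,"z":0,"rx":0,"ry":0,"rz":0,"claw":-0.5},
])

```text
t: 22.32
tool_pos: [0.4893, -0.2914, 0.0138]
ee_rot: [-3.14, 0.002, -3.045]
ft_force: [-1.1, 0.8, 6.8]
grip_width: 0.0275
grasp_force: 31.1
```

Request:
play_rows([
  {"x":0,"y":0,"z":0.05,"rx":0,"ry":0,"rz":0,"claw":-0.5},
  {"x":0,"y":0,"z":0.11,"rx":0,"ry":0,"rz":0,"claw":-0.5},
  {"x":-0.025,"y":0.03,"z":0.15,"rx":0,"ry":0,"rz":0,"claw":-0.5},
  {"x":-0.05,"y":0.07,"z":0.15,"rx":0,"ry":0,"rz":0,"claw":-0.5},
  {"x":-0.05,"y":0.12,"z":0.15,"rx":0,"ry":0,"rz":0,"claw":-0.5},
])

```text
t: 22.95
tool_pos: [0.4376, -0.1704, 0.1635]
ee_rot: [-3.14, 0.002, -3.047]
ft_force: [0.7, 0.6, -1.1]
grip_width: 0.0274
grasp_force: 30.1
```

Request:
play_rows([
  {"x":0.005,"y":0.055,"z":0,"rx":0,"ry":0,"rz":-3,"claw":-0.5},
  {"x":0.012,"y":0.11,"z":0,"rx":0,"ry":0,"rz":-8,"claw":-0.5},
  {"x":0.02,"y":0.165,"z":0,"rx":0,"ry":0,"rz":-12,"claw":-0.5},
  {"x":0.03,"y":0.215,"z":0,"rx":0,"ry":0,"rz":-17,"claw":-0.5},
  {"x":0.036,"y":0.256,"z":0,"rx":0,"ry":0,"rz":-17,"claw":-0.5},
])

```text
t: 23.58
tool_pos: [0.4747, 0.0871, 0.1631]
ee_rot: [3.141, 0.001, 2.941]
ft_force: [-0.4, -0.4, -1.0]
grip_width: 0.0278
grasp_force: 30.1
```

Request:
play_rows([
  {"x":0,"y":0,"z":0,"rx":0,"ry":0,"rz":0,"claw":-0.5},
  {"x":0,"y":0,"z":-0.04,"rx":0,"ry":0,"rz":0,"claw":-0.5},
  {"x":0,"y":0,"z":-0.07,"rx":0,"ry":0,"rz":0,"claw":-0.5},
  {"x":0,"y":0,"z":-0.08,"rx":0,"ry":0,"rz":0,"claw":-0.5},
  {"x":0,"y":0,"z":-0.08,"rx":0,"ry":0,"rz":0,"claw":-0.5},
])

```text
t: 24.2
tool_pos: [0.4747, 0.0846, 0.0826]
ee_rot: [-3.142, 0.0, 2.941]
ft_force: [0.8, 0.4, -0.8]
grip_width: 0.0275
grasp_force: 30.1
```

```bash
python3 - <<'E'
from h import *
o=arm.get_obs();print(o['tool_pos'],np.degrees(o['ee_rot']))
s=snap('side','s9')
f=s['frame'][150:250,210:310]
cv2.imwrite('pics/c9.png',cv2.resize(f,(600,600),interpolation=cv2.INTER_CUBIC))
E
```

```text
[0.47466943 0.08463758 0.08262559] [-1.79995157e+02  5.73652995e-03  1.68523597e+02]
```

View pics/c9.png

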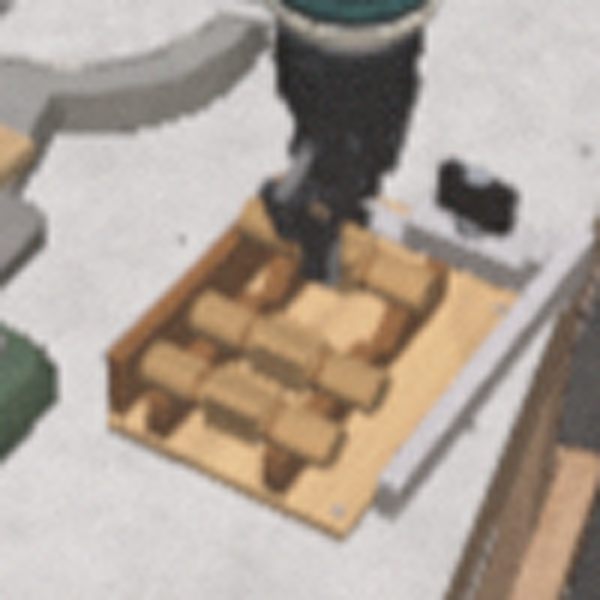

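Two spindles are seated in grooves 4 and 3, and the third hangs over groove 2. I'll lower it.

Request:
play_rows([
  {"x":0,"y":0.0007,"z":-0.015,"rx":0,"ry":0,"rz":0,"claw":-0.5},
  {"x":0,"y":0.0007,"z":-0.028,"rx":0,"ry":0,"rz":0,"claw":-0.5},
  {"x":0,"y":0.0007,"z":-0.034,"rx":0,"ry":0,"rz":0,"claw":-0.5},
  {"x":0,"y":0.0007,"z":-0.037,"rx":0,"ry":0,"rz":0,"claw":-0.5},
  {"x":0,"y":0.0007,"z":-0.037,"rx":0,"ry":0,"rz":0,"claw":-0.5},
])

```text
t: 24.88
tool_pos: [0.4746, 0.0858, 0.0451]
ee_rot: [-3.142, -0.0, 2.942]
ft_force: [0.7, -0.7, -1.0]
grip_width: 0.0272
grasp_force: 30.1
```

Request:
play_rows([
  {"x":0,"y":0,"z":-0.001,"rx":0,"ry":0,"rz":0,"claw":-0.5},
  {"x":0,"y":0,"z":-0.002,"rx":0,"ry":0,"rz":0,"claw":-0.5},
  {"x":0,"y":0,"z":-0.002,"rx":0,"ry":0,"rz":0,"claw":-0.5},
])

```text
t: 25.25
tool_pos: [0.4749, 0.0855, 0.0442]
ee_rot: [-3.141, 0.001, 2.942]
ft_force: [-5.1, -5.1, 11.0]
grip_width: 0.0275
grasp_force: 31.6
```

Request:
play_rows([
  {"x":0,"y":0,"z":-0.001,"rx":0,"ry":0,"rz":0,"claw":-0.5},
  {"x":0,"y":0,"z":-0.001,"rx":0,"ry":0,"rz":0,"claw":-0.5},
])

```text
t: 25.5
tool_pos: [0.475, 0.0854, 0.044]
ee_rot: [-3.141, 0.001, 2.942]
ft_force: [-11.9, -6.8, 21.8]
grip_width: 0.0278
grasp_force: 33.0
```

Seated. Now I'll relax 1.2 mm, release and rise.

Request:
play_rows([
  {"x":0,"y":0,"z":0.0012,"rx":0,"ry":0,"rz":0,"claw":-0.5},
  {"x":0,"y":0,"z":0.0012,"rx":0,"ry":0,"rz":0,"claw":-0.3},
  {"x":0,"y":0,"z":0.0012,"rx":0,"ry":0,"rz":0,"claw":-0.22},
  {"x":0,"y":0,"z":0.0012,"rx":0,"ry":0,"rz":0,"claw":-0.22},
  {"x":0,"y":0,"z":0.0012,"rx":0,"ry":0,"rz":0,"claw":-0.22},
])

```text
t: 26.12
tool_pos: [0.4745, 0.0858, 0.0432]
ee_rot: [-3.142, -0.0, 2.942]
ft_force: [-0.2, 0.3, -0.2]
grip_width: 0.0335
grasp_force: 0.0
```

Request:
play_rows([
  {"x":0,"y":0,"z":0.02,"rx":0,"ry":0,"rz":0,"claw":-0.22},
  {"x":0,"y":0,"z":0.06,"rx":0,"ry":0,"rz":0,"claw":-0.22},
  {"x":0,"y":0,"z":0.12,"rx":0,"ry":0,"rz":0,"claw":0.3},
  {"x":0,"y":0,"z":0.12,"rx":0,"ry":0,"rz":0,"claw":0.3},
])

```text
t: 26.62
tool_pos: [0.4762, 0.086, 0.1681]
ee_rot: [3.139, 0.007, 2.942]
ft_force: [1.1, 0.1, 0.0]
grip_width: 0.0552
grasp_force: 0.0
```

```bash
python3 - <<'E'
from h import *
a=snap('top','t10');blobs(a,zlo=.008)
W=cloud(a); m=(abs(W[...,1]+.363)<.03)&(abs(W[...,0]-.498)<.07)&(W[...,2]>.016)
P=W[m][:,:2]; d=P-P.mean(0); v=np.linalg.svd(d,full_matrices=False)[2][0]; print(len(P),P.mean(0)*1000,np.degrees(np.arctan(v[1]/v[0])))
o=arm.get_obs();print(o['tool_pos'],np.degrees(o['ee_rot']))
E
```

```text
px [283. 142.] rect [712.   2.] [347.9 100.3] 40.2 mean [695.3 -17.4  29.2] zmax 39.5
px [ 22. 144.] rect [667.6 808.8] [29.1 66.1] 32.7 mean [673.9 798.9  26.9] zmax 38.7
px [200. 160.] rect [634.4 236.4] [ 56.7 179. ] 5.5 mean [632.1 235.2  26.8] zmax 34.2
px [149. 159.] rect [632.4 391.8] [39.6 84.6] 3.0 mean [630.1 390.2  34.9] zmax 39.6
px [120. 168.] rect [596.5 490.8] [29.9 70.7] 37.5 mean [602.4 481.6  29.4] zmax 39.6
px [331. 189.] rect [ 552.  -155.3] [76.3 58.7] 49.7 mean [ 546.6 -166.    33.5] zmax 39.7
px [103. 209.] rect [463.4 532.5] [ 61.3 122.6] 77.2 mean [474.8 527.6  29.3] zmax 39.3
px [395. 207.] rect [ 497.6 -363.2] [118.8  29. ] 3.5 mean [ 498.4 -362.    23.4] zmax 28.5
px [286. 213.] rect [455.5 -26.3] [ 21.7 120. ] 80.5 mean [455.8 -27.7  29. ] zmax 39.2
px [250. 233.] rect [428.3  53.2] [19.  63.5] 4.2 mean [431.3  43.5  32. ] zmax 37.1
px [301. 350.] rect [ 64.9 -70.8] [28.9 20.4] 17.6 mean [ 62.1 -69.   17.3] zmax 18.1
339 [ 497.74891182 -362.15227012] 4.34647074794458
[0.47535068 0.08590633 0.16528168] [179.93283779   0.20044871 168.55665743]
```

Request:
play_rows([
  {"x":-0.01,"y":-0.055,"z":0,"rx":0,"ry":0,"rz":4,"claw":0.3},
  {"x":-0.02,"y":-0.11,"z":0,"rx":0,"ry":0,"rz":8,"claw":0.3},
  {"x":-0.03,"y":-0.165,"z":0,"rx":0,"ry":0,"rz":12,"claw":0.3},
  {"x":-0.035,"y":-0.22,"z":0,"rx":0,"ry":0,"rz":16,"claw":0.3},
  {"x":-0.035,"y":-0.275,"z":0,"rx":0,"ry":0,"rz":16,"claw":0.3},
])

```text
t: 27.3
tool_pos: [0.4387, -0.1909, 0.1622]
ee_rot: [3.141, -0.001, -3.061]
ft_force: [0.9, 0.4, -0.1]
grip_width: 0.0555
grasp_force: 0.0
```

Request:
play_rows([
  {"x":0.01,"y":-0.05,"z":0,"rx":0,"ry":0,"rz":0,"claw":0.3},
  {"x":0.025,"y":-0.1,"z":0,"rx":0,"ry":0,"rz":0,"claw":0.3},
  {"x":0.045,"y":-0.145,"z":0,"rx":0,"ry":0,"rz":0,"claw":0.3},
  {"x":0.0586,"y":-0.174,"z":-0.03,"rx":0,"ry":0,"rz":0,"claw":0.3},
  {"x":0.0586,"y":-0.174,"z":-0.08,"rx":0,"ry":0,"rz":0,"claw":0.3},
])

```text
t: 27.92
tool_pos: [0.4986, -0.3651, 0.0817]
ee_rot: [-3.141, 0.0, -3.064]
ft_force: [0.7, -0.0, -0.3]
grip_width: 0.0556
grasp_force: 0.0
```

Request:
play_rows([
  {"x":0,"y":0,"z":0,"rx":0,"ry":0,"rz":0,"claw":0.3},
  {"x":0,"y":0,"z":0,"rx":0,"ry":0,"rz":0,"claw":0.3},
])

```text
t: 28.18
tool_pos: [0.4984, -0.3632, 0.0846]
ee_rot: [-3.141, 0.0, -3.062]
ft_force: [0.2, -0.4, 1.0]
grip_width: 0.0555
grasp_force: 0.0
```

Request:
play_rows([
  {"x":0,"y":0,"z":-0.03,"rx":0,"ry":0,"rz":0,"claw":0.3},
  {"x":0,"y":0,"z":-0.06,"rx":0,"ry":0,"rz":0,"claw":0.3},
  {"x":0,"y":0,"z":-0.071,"rx":0,"ry":0,"rz":0,"claw":0.3},
  {"x":0,"y":0,"z":-0.071,"rx":0,"ry":0,"rz":0,"claw":0.0},
  {"x":0,"y":0,"z":-0.071,"rx":0,"ry":0,"rz":0,"claw":-0.5},
])

```text
t: 28.8
tool_pos: [0.4989, -0.3638, 0.0144]
ee_rot: [-3.14, 0.002, -3.062]
ft_force: [0.5, -1.6, 1.7]
grip_width: 0.0273
grasp_force: 29.7
```

Request:
play_rows([
  {"x":0,"y":0,"z":0,"rx":0,"ry":0,"rz":0,"claw":-0.5},
  {"x":0,"y":0,"z":0,"rx":0,"ry":0,"rz":0,"claw":-0.5},
  {"x":0,"y":0,"z":0,"rx":0,"ry":0,"rz":0,"claw":-0.5},
])

```text
t: 29.18
tool_pos: [0.499, -0.3638, 0.0143]
ee_rot: [-3.14, 0.002, -3.062]
ft_force: [-1.6, 0.9, 6.7]
grip_width: 0.0272
grasp_force: 31.0
```

Request:
play_rows([
  {"x":0,"y":0,"z":0.05,"rx":0,"ry":0,"rz":0,"claw":-0.5},
  {"x":0,"y":0,"z":0.11,"rx":0,"ry":0,"rz":0,"claw":-0.5},
  {"x":-0.025,"y":0.05,"z":0.15,"rx":0,"ry":0,"rz":0,"claw":-0.5},
  {"x":-0.06,"y":0.1,"z":0.15,"rx":0,"ry":0,"rz":0,"claw":-0.5},
  {"x":-0.06,"y":0.155,"z":0.15,"rx":0,"ry":0,"rz":0,"claw":-0.5},
])

```text
t: 29.8
tool_pos: [0.4369, -0.2074, 0.164]
ee_rot: [-3.14, 0.002, -3.064]
ft_force: [0.2, 1.0, -0.7]
grip_width: 0.0278
grasp_force: 30.1
```

Request:
play_rows([
  {"x":0.005,"y":0.055,"z":0,"rx":0,"ry":0,"rz":-3,"claw":-0.5},
  {"x":0.01,"y":0.11,"z":0,"rx":0,"ry":0,"rz":-8,"claw":-0.5},
  {"x":0.015,"y":0.165,"z":0,"rx":0,"ry":0,"rz":-12,"claw":-0.5},
  {"x":0.02,"y":0.21,"z":0,"rx":0,"ry":0,"rz":-16,"claw":-0.5},
  {"x":0.027,"y":0.2467,"z":0,"rx":0,"ry":0,"rz":-16,"claw":-0.5},
])

```text
t: 30.42
tool_pos: [0.4651, 0.0403, 0.1635]
ee_rot: [3.141, 0.002, 2.942]
ft_force: [0.2, -0.8, -0.0]
grip_width: 0.0277
grasp_force: 30.1
```

Request:
play_rows([
  {"x":0,"y":0,"z":0,"rx":0,"ry":0,"rz":0,"claw":-0.5},
  {"x":0,"y":0,"z":-0.04,"rx":0,"ry":0,"rz":0,"claw":-0.5},
  {"x":0,"y":0,"z":-0.07,"rx":0,"ry":0,"rz":0,"claw":-0.5},
  {"x":0,"y":0,"z":-0.09,"rx":0,"ry":0,"rz":0,"claw":-0.5},
  {"x":0,"y":0,"z":-0.09,"rx":0,"ry":0,"rz":0,"claw":-0.5},
])

```text
t: 31.05
tool_pos: [0.4645, 0.0378, 0.0717]
ee_rot: [-3.141, -0.002, 2.941]
ft_force: [-0.4, 0.1, -1.0]
grip_width: 0.0273
grasp_force: 30.1
```

```bash
python3 - <<'E'
from h import *
o=arm.get_obs();print(o['tool_pos'],np.degrees(o['ee_rot']))
s=snap('side','s11')
f=s['frame'][150:250,210:310]
cv2.imwrite('pics/c11.png',cv2.resize(f,(600,600),interpolation=cv2.INTER_CUBIC))
E
```

```text
[0.46453406 0.03784143 0.07166067] [-1.79968701e+02 -9.61065709e-02  1.68519215e+02]
```

View pics/c11.png

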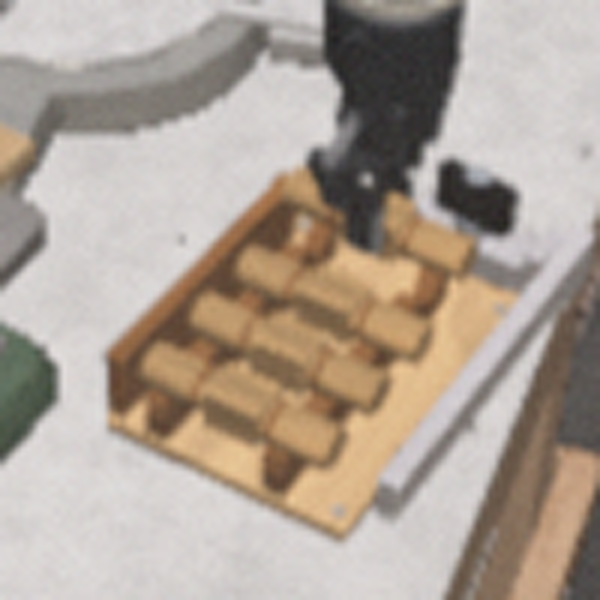

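Three spindles are seated and the fourth is over groove 1. I'll lower it.

Request:
play_rows([
  {"x":0,"y":0.0005,"z":-0.012,"rx":0,"ry":0,"rz":0,"claw":-0.5},
  {"x":0,"y":0.0005,"z":-0.021,"rx":0,"ry":0,"rz":0,"claw":-0.5},
  {"x":0,"y":0.0005,"z":-0.025,"rx":0,"ry":0,"rz":0,"claw":-0.5},
  {"x":0,"y":0.0005,"z":-0.0275,"rx":0,"ry":0,"rz":0,"claw":-0.5},
  {"x":0,"y":0.0005,"z":-0.0275,"rx":0,"ry":0,"rz":0,"claw":-0.5},
])

```text
t: 31.72
tool_pos: [0.4652, 0.0387, 0.045]
ee_rot: [-3.141, 0.0, 2.942]
ft_force: [-2.1, -4.3, 0.8]
grip_width: 0.0272
grasp_force: 30.4
```

Request:
play_rows([
  {"x":0,"y":0,"z":-0.001,"rx":0,"ry":0,"rz":0,"claw":-0.5},
  {"x":0,"y":0,"z":-0.0015,"rx":0,"ry":0,"rz":0,"claw":-0.5},
  {"x":0,"y":0,"z":-0.0015,"rx":0,"ry":0,"rz":0,"claw":-0.5},
])

```text
t: 32.1
tool_pos: [0.4654, 0.0384, 0.0446]
ee_rot: [-3.14, 0.001, 2.942]
ft_force: [-9.3, -7.3, 17.2]
grip_width: 0.0272
grasp_force: 32.5
```

Request:
play_rows([
  {"x":0,"y":0,"z":-0.001,"rx":0,"ry":0,"rz":0,"claw":-0.5},
  {"x":0,"y":0,"z":-0.001,"rx":0,"ry":0,"rz":0,"claw":-0.5},
])

```text
t: 32.35
tool_pos: [0.4655, 0.0384, 0.0444]
ee_rot: [-3.14, 0.001, 2.942]
ft_force: [-17.2, -8.2, 27.2]
grip_width: 0.0273
grasp_force: 33.9
```

Request:
play_rows([
  {"x":0,"y":0,"z":0.0017,"rx":0,"ry":0,"rz":0,"claw":-0.5},
  {"x":0,"y":0,"z":0.0017,"rx":0,"ry":0,"rz":0,"claw":-0.3},
  {"x":0,"y":0,"z":0.0017,"rx":0,"ry":0,"rz":0,"claw":-0.22},
  {"x":0,"y":0,"z":0.0017,"rx":0,"ry":0,"rz":0,"claw":-0.22},
  {"x":0,"y":0,"z":0.0017,"rx":0,"ry":0,"rz":0,"claw":-0.22},
])

```text
t: 32.98
tool_pos: [0.4651, 0.039, 0.0439]
ee_rot: [3.142, -0.0, 2.942]
ft_force: [-0.5, 1.4, 0.8]
grip_width: 0.0333
grasp_force: 0.0
```

Request:
play_rows([
  {"x":0,"y":0,"z":0.02,"rx":0,"ry":0,"rz":0,"claw":-0.22},
  {"x":0,"y":0,"z":0.06,"rx":0,"ry":0,"rz":0,"claw":-0.22},
  {"x":0,"y":-0.03,"z":0.12,"rx":0,"ry":0,"rz":0,"claw":-0.15},
  {"x":0,"y":-0.08,"z":0.12,"rx":0,"ry":0,"rz":0,"claw":-0.15},
  {"x":0,"y":-0.14,"z":0.12,"rx":0,"ry":0,"rz":0,"claw":-0.15},
])

```text
t: 33.6
tool_pos: [0.4654, -0.1022, 0.1652]
ee_rot: [3.142, 0.002, 2.943]
ft_force: [1.1, -0.2, -0.6]
grip_width: 0.0362
grasp_force: 0.0
```

```bash
python3 - <<'E'
from h import *
a=snap('top','t12');s=snap('side','s12');comp(a,.07,.09);comp(s,.07,.09,(150,245,220,310))
o=arm.get_obs();print(o['tool_pos'],np.degrees(o['ee_rot']))
f=s['frame'][150:250,210:310]; g=a['frame'][160:255,195:305]
cv2.imwrite('pics/c12.png',np.hstack([cv2.resize(f,(380,380),interpolation=cv2.INTER_CUBIC),cv2.resize(g,(418,380),interpolation=cv2.INTER_CUBIC)]))
E
```

```text
0.07 n 88 [419.4 -13.6] [14.2 51.4] 74.0 z 77.8
0.07 n 66 [419.1 -13.3] [16.2 51.3] 77.2 z 79.6
[ 0.46478501 -0.10526434  0.16408363] [-1.79939468e+02  1.70008048e-02  1.68296341e+02]
```

View pics/c12.png

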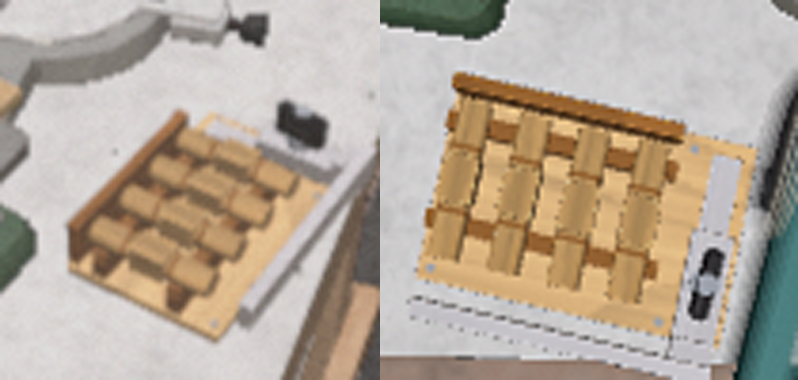

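All four spindles are seated in their own grooves, and the bench has none left. I'll return to the knob at (419,-13).

Request:
play_rows([
  {"x":-0.023,"y":0.044,"z":0,"rx":0,"ry":0,"rz":-2,"claw":-0.15},
  {"x":-0.0467,"y":0.088,"z":0,"rx":0,"ry":0,"rz":-4.5,"claw":-0.15},
  {"x":-0.0467,"y":0.088,"z":0,"rx":0,"ry":0,"rz":-4.5,"claw":-0.15},
  {"x":-0.0467,"y":0.088,"z":0,"rx":0,"ry":0,"rz":-4.5,"claw":-0.15},
  {"x":-0.0467,"y":0.088,"z":0,"rx":0,"ry":0,"rz":-4.5,"claw":-0.15},
])

```text
t: 34.33
tool_pos: [0.4187, -0.0135, 0.1639]
ee_rot: [-3.141, -0.0, 2.863]
ft_force: [-0.5, 0.5, -0.3]
grip_width: 0.0363
grasp_force: 0.0
```

Positioned. Descend to z≈0.060 and grip.

Request:
play_rows([
  {"x":0,"y":0.0005,"z":-0.05,"rx":0,"ry":0,"rz":0,"claw":-0.15},
  {"x":0,"y":0.0005,"z":-0.085,"rx":0,"ry":0,"rz":0,"claw":-0.15},
  {"x":0,"y":0.0005,"z":-0.103,"rx":0,"ry":0,"rz":0,"claw":-0.15},
  {"x":0,"y":0.0005,"z":-0.103,"rx":0,"ry":0,"rz":0,"claw":-0.15},
  {"x":0,"y":0.0005,"z":-0.103,"rx":0,"ry":0,"rz":0,"claw":-0.15},
])

```text
t: 34.95
tool_pos: [0.4192, -0.0127, 0.0624]
ee_rot: [3.141, 0.002, 2.863]
ft_force: [-0.0, 0.7, 0.7]
grip_width: 0.0361
grasp_force: 0.0
```

Request:
play_rows([
  {"x":0,"y":0,"z":0,"rx":0,"ry":0,"rz":0,"claw":-1},
  {"x":0,"y":0,"z":0,"rx":0,"ry":0,"rz":0,"claw":-1},
  {"x":0,"y":0,"z":0,"rx":0,"ry":0,"rz":0,"claw":-1},
  {"x":0,"y":0,"z":0,"rx":0,"ry":0,"rz":0,"claw":-1},
], force=60)

```text
t: 35.45
tool_pos: [0.419, -0.0133, 0.0624]
ee_rot: [-3.14, 0.002, 2.863]
ft_force: [-3.2, -8.9, 7.2]
grip_width: 0.013
grasp_force: 59.9
```

Request:
play_rows([
  {"x":0.005,"y":-0.001,"z":0,"rx":0,"ry":0,"rz":0,"claw":-1},
  {"x":0.01,"y":-0.002,"z":0,"rx":0,"ry":0,"rz":0,"claw":-1},
  {"x":0.015,"y":-0.003,"z":0,"rx":0,"ry":0,"rz":0,"claw":-1},
  {"x":0.02,"y":-0.004,"z":0,"rx":0,"ry":0,"rz":0,"claw":-1},
  {"x":0.0245,"y":-0.005,"z":0,"rx":0,"ry":0,"rz":0,"claw":-1},
])

```text
t: 36.08
tool_pos: [0.4436, -0.0183, 0.0624]
ee_rot: [-3.14, 0.002, 2.863]
ft_force: [-4.1, -8.0, 7.7]
grip_width: 0.0127
grasp_force: 59.9
```

Request:
play_rows([
  {"x":0.002,"y":-0.0004,"z":0,"rx":0,"ry":0,"rz":0,"claw":-1},
  {"x":0.004,"y":-0.0008,"z":0,"rx":0,"ry":0,"rz":0,"claw":-1},
  {"x":0.006,"y":-0.0012,"z":0,"rx":0,"ry":0,"rz":0,"claw":-1},
  {"x":0.008,"y":-0.0016,"z":0,"rx":0,"ry":0,"rz":0,"claw":-1},
  {"x":0.008,"y":-0.0016,"z":0,"rx":0,"ry":0,"rz":0,"claw":-1},
])

```text
t: 36.7
tool_pos: [0.4516, -0.0199, 0.0624]
ee_rot: [-3.14, 0.002, 2.863]
ft_force: [-2.6, -7.8, 8.5]
grip_width: 0.0126
grasp_force: 59.9
```

Request:
play_rows([
  {"x":0.001,"y":-0.0002,"z":0,"rx":0,"ry":0,"rz":0,"claw":-1},
  {"x":0.002,"y":-0.0004,"z":0,"rx":0,"ry":0,"rz":0,"claw":-1},
  {"x":0.003,"y":-0.0006,"z":0,"rx":0,"ry":0,"rz":0,"claw":-1},
  {"x":0.004,"y":-0.0008,"z":0,"rx":0,"ry":0,"rz":0,"claw":-1},
  {"x":0.004,"y":-0.0008,"z":0,"rx":0,"ry":0,"rz":0,"claw":-1},
])

```text
t: 37.33
tool_pos: [0.4555, -0.0206, 0.0624]
ee_rot: [-3.14, 0.002, 2.863]
ft_force: [-4.2, -6.7, 8.1]
grip_width: 0.0127
grasp_force: 59.9
```

Request:
play_rows([
  {"x":0.001,"y":-0.0002,"z":0,"rx":0,"ry":0,"rz":0,"claw":-1},
  {"x":0.001,"y":-0.0002,"z":0,"rx":0,"ry":0,"rz":0,"claw":-1},
])

```text
t: 37.58
tool_pos: [0.4562, -0.0208, 0.0624]
ee_rot: [-3.14, 0.001, 2.863]
ft_force: [-6.1, -7.1, 10.4]
grip_width: 0.0125
grasp_force: 60.3
```

Request:
play_rows([
  {"x":0.0005,"y":-0.0001,"z":0,"rx":0,"ry":0,"rz":0,"claw":-1},
  {"x":0.001,"y":-0.0002,"z":0,"rx":0,"ry":0,"rz":0,"claw":-1},
  {"x":0.001,"y":-0.0002,"z":0,"rx":0,"ry":0,"rz":0,"claw":-1},
])

```text
t: 37.95
tool_pos: [0.4564, -0.0208, 0.0623]
ee_rot: [-3.14, -0.001, 2.863]
ft_force: [-16.6, -5.4, 16.3]
grip_width: 0.0134
grasp_force: 61.2
```

Request:
play_rows([
  {"x":0.0005,"y":-0.0001,"z":0,"rx":0,"ry":0,"rz":0,"claw":-1},
  {"x":0.001,"y":-0.0002,"z":0,"rx":0,"ry":0,"rz":0,"claw":-1},
  {"x":0.001,"y":-0.0002,"z":0,"rx":0,"ry":0,"rz":0,"claw":-1},
])

```text
t: 38.33
tool_pos: [0.4566, -0.0208, 0.0623]
ee_rot: [-3.14, -0.004, 2.863]
ft_force: [-26.8, -3.3, 22.6]
grip_width: 0.0124
grasp_force: 62.1
```

Request:
play_rows([
  {"x":-0.0008,"y":0.0002,"z":0,"rx":0,"ry":0,"rz":-8,"claw":-1},
  {"x":-0.0008,"y":0.0002,"z":0,"rx":0,"ry":0,"rz":-16,"claw":-1},
  {"x":-0.0008,"y":0.0002,"z":0,"rx":0,"ry":0,"rz":-24,"claw":-1},
  {"x":-0.0008,"y":0.0002,"z":0,"rx":0,"ry":0,"rz":-32,"claw":-1},
  {"x":-0.0008,"y":0.0002,"z":0,"rx":0,"ry":0,"rz":-40,"claw":-1},
])

```text
t: 38.95
tool_pos: [0.4568, -0.0204, 0.0623]
ee_rot: [-3.141, -0.0, 2.161]
ft_force: [-13.5, -0.1, 13.7]
grip_width: 0.013
grasp_force: 60.8
```

Request:
play_rows([
  {"x":0,"y":0,"z":0,"rx":0,"ry":0,"rz":-8,"claw":-1},
  {"x":0,"y":0,"z":0,"rx":0,"ry":0,"rz":-16,"claw":-1},
  {"x":0,"y":0,"z":0,"rx":0,"ry":0,"rz":-24,"claw":-1},
  {"x":0,"y":0,"z":0,"rx":0,"ry":0,"rz":-32,"claw":-1},
  {"x":0,"y":0,"z":0,"rx":0,"ry":0,"rz":-36,"claw":-1},
])

```text
t: 39.58
tool_pos: [0.4574, -0.0202, 0.0625]
ee_rot: [3.141, -0.0, 1.534]
ft_force: [-8.0, 1.6, 11.0]
grip_width: 0.0131
grasp_force: 60.5
```

```bash
python3 - <<'E'
from h import *
o=arm.get_obs();print(o['tool_pos'],np.degrees(o['ee_rot']),o['ft_force'],o['moment'],o['grip_width'])
E
```

```text
[ 0.45743757 -0.02019393  0.06249369] [ 1.79951826e+02 -7.12865171e-03  8.78854708e+01] [-8.0330209   1.60052074 11.01557757] [0.19938298 1.1432374  0.3024551 ] 0.013122540041961641
```

Request:
play_rows([
  {"x":-0.0006,"y":0,"z":0,"rx":0,"ry":0,"rz":0,"claw":-1},
  {"x":-0.0006,"y":0,"z":0,"rx":0,"ry":0,"rz":0,"claw":-0.15},
  {"x":-0.0006,"y":0,"z":0,"rx":0,"ry":0,"rz":0,"claw":-0.15},
  {"x":-0.0006,"y":0,"z":0,"rx":0,"ry":0,"rz":0,"claw":-0.15},
])

```text
t: 40.08
tool_pos: [0.4565, -0.0203, 0.061]
ee_rot: [-3.142, 0.0, 1.537]
ft_force: [-0.2, -0.1, 0.4]
grip_width: 0.0364
grasp_force: 0.0
```

Request:
play_rows([
  {"x":0,"y":0,"z":0.03,"rx":0,"ry":0,"rz":0,"claw":-0.15},
  {"x":0,"y":0,"z":0.08,"rx":0,"ry":0,"rz":0,"claw":-0.15},
  {"x":-0.01,"y":-0.05,"z":0.14,"rx":0,"ry":0,"rz":0,"claw":-0.15},
  {"x":-0.02,"y":-0.1,"z":0.15,"rx":0,"ry":0,"rz":0,"claw":-0.15},
  {"x":-0.02,"y":-0.16,"z":0.15,"rx":0,"ry":0,"rz":0,"claw":-0.15},
])

```text
t: 40.7
tool_pos: [0.4365, -0.1817, 0.2135]
ee_rot: [3.138, 0.002, 1.538]
ft_force: [1.4, 0.4, 0.2]
grip_width: 0.0359
grasp_force: 0.0
```

Request:
play_rows([
  {"x":0,"y":-0.05,"z":0,"rx":0,"ry":0,"rz":0,"claw":-0.15},
  {"x":0,"y":-0.1,"z":0,"rx":0,"ry":0,"rz":0,"claw":-0.15},
  {"x":-0.01,"y":-0.15,"z":0,"rx":0,"ry":0,"rz":0,"claw":-0.15},
  {"x":-0.01,"y":-0.15,"z":0,"rx":0,"ry":0,"rz":0,"claw":-0.15},
])

```text
t: 41.2
tool_pos: [0.4256, -0.3326, 0.2103]
ee_rot: [-3.14, -0.0, 1.533]
ft_force: [-0.6, 0.9, -0.4]
grip_width: 0.0367
grasp_force: 0.0
```

```bash
python3 - <<'E'
from h import *
a=snap('top','t13');s=snap('side','s13');comp(a,.07,.09);comp(s,.07,.09,(150,245,220,310))
W=cloud(a);C=np.array([.4845,.1079]);t=np.radians(-11.4);ex=np.array([np.cos(t),np.sin(t)]);ey=np.array([-ex[1],ex[0]])
D=W[...,:2]-C;X=D@ex;Y=D@ey
m=(W[...,2]>.05)&(W[...,2]<.066)&(abs(Y)<.11)&(X<-.05);print('bar x',np.percentile(X[m],[2,50,98])*1000)
for y in(-.072,-.024,.024,.072):
    m=(abs(Y-y)<.006)&(abs(X)<.075)&(W[...,2]>.047)&(W[...,2]<.064);sq=m&(abs(X)<.03)
    print(y,np.percentile(X[m],[1,99])*1000,'mid z',np.median(W[...,2][sq])*1000)
f=s['frame'][150:250,210:310]; g=a['frame'][160:255,195:305]
cv2.imwrite('pics/c13.png',np.hstack([cv2.resize(f,(380,380),interpolation=cv2.INTER_CUBIC),cv2.resize(g,(418,380),interpolation=cv2.INTER_CUBIC)]))
E
```

```text
0.07 n 86 [457.  -21.3] [14.2 49.2] 0.4 z 78.0
0.07 n 48 [456.5 -21. ] [50.9 15.4] 89.1 z 80.2
bar x [-73.47729133 -64.80741248 -50.74460588]
-0.072 [-71.8008888   69.94864781] mid z 56.15537626948711
-0.024 [-71.95703001  70.15452625] mid z 55.74059884110977
0.024 [-72.3363463  69.6244517] mid z 56.4336604743311
0.072 [-71.91248416  70.64016557] mid z 55.83482945350366
```

View pics/c13.png

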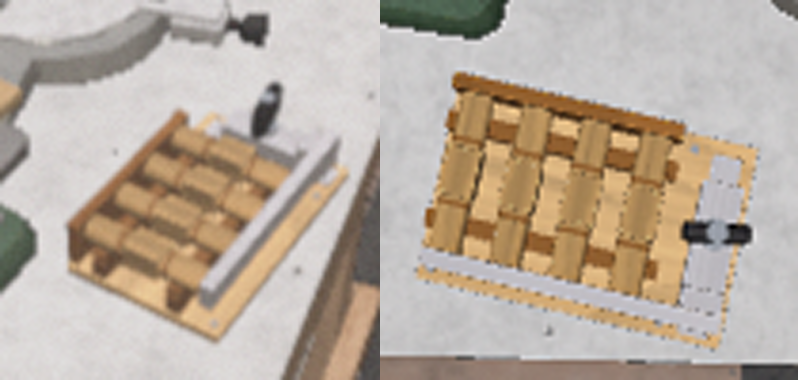

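The final view shows all four spindles between the fence and the stop bar, bar front at about x = -60 mm, their middles at seated height. The knob lies across at about 1.38 rad and the robot is clear.

```bash
python3 -c "
from bench import arm
print(arm.job_done())"
```

```text
the job is handed in; nothing more can be done
None
```

All four spindles lie seated in their own grooves and pushed home against the fence. The stop is locked with the knob at about 1.4 rad, the tape measure and block were left alone, and the job was handed in at about 41 s; no verdict came back.

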